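# Nest the fan cowls and book them in

### The arm

A 6-joint arm with a two-finger parallel gripper is mounted at the origin on the work surface. World frame = base frame: x ahead of the robot, y to its left, z up, the work surface at z = 0. Lengths are in m, angles in rad, forces in N, time in s.
With the tool pointing down it reaches from about 0.3 to 0.875 m from the base axis. Payload 6.4 kg.
Tool frame: the origin (TCP) lies at the very end of the fingers, on their centre line; the grasp point (between the pads) lies tcp_to_grasp behind it (tcp_to_grasp is the distance from the TCP to the grasp point, in m); z points along the fingers, y is the direction in which the jaws open and shut (so a half turn about z gives the same grasp; the last joint's range is limited). The gripper opens to 85 mm and grips with 20 to 120 N. Pads are 22 mm wide; open, the fingers measure 114 mm over their backs; the gripper's body (76 mm by 85 mm) begins 54 mm behind the grasp point. The pads swing forward as they close: fully open they stand 13 mm farther back than shut.
Start: joints at [-1.482, 0.181, 1.607, -0, 1.354, -0.206], TCP at [0.167, -0.55, 0.231] pointing down, gripper open.
Joint ranges: [-2.99, 2.99], [-0.89, 2.07], [0.3, 2.58], [-1.14, 4.28], [0, 2.63], [-3.12, 3.12]. Speed limits (rad/s): [2.57, 2.57, 3.01, 3.14, 3.14, 3.14].

### API

Orientations are given as a unit quaternion [w, x, y, z].
In Python, from bench import get_obs, camera, hand_in, tcp_to_grasp gives the robot as it stands.
- The arm moves only by the shell command python3 -m inch 'ROWS' [OPENING]. ROWS is JSON, a list of rows, each an object with "delta_pos": the shift along the tool's x, y, z in cm, a list of three; "rotation": the turn, a rotation vector about the tool's x, y, z in rad, a list of three. In form: [{"delta_pos": [x, y, z], "rotation": [rx, ry, rz]}, ...]. A call has 1 to 10 rows; each row shifts and turns the commanded pose from where the row before left it, along the tool's axes as they then stand; what a row does not reach is not made up. A row lasts 1/10 s, in which the tool goes at most 50 mm and 8.59 degrees, less where a joint would pass 70% of its speed; a pose out of reach is approached as far as the arm can. A call is refused whole if a number of a shift passes 5 or a number of a turn 0.15, either way. A call with a gripper value outside its range is refused whole. OPENING is the finger opening in cm, from 0 to 8.54, set as the call begins (- or left out, the last holds). The fingers move at their own pace and stop on an object; the grip force is fixed at half the most. Time passes only in rows, so rows that do not move let the fingers close. It gives the time, the measured TCP pose, the force and the opening at its end, in the units of the state.
- get_obs(): the state, without advancing time (a new reading comes with each control period).
- camera(name): name is "side" or "top"; returns a dict with "color" (480x640x3 uint8, red, green, blue), "vfov" (degrees; the focal length in pixels is half the picture's height over the tangent of half this angle, whatever the lens; pixels are square), "cx", "cy" (the principal point, pixels), "eye" and "orientation" of the camera in the world. Camera axes: x right, y down, z forward; pixel columns grow to the right and rows downward; lengths in m; the calibration is good to about 2 mm. A picture is of the moment at which its call begins. There is no depth.
- hand_in(): hands the job in, once; it reports no verdict.
The state is a dict: "time_s": time; "q": joint angles; "dq": joint speeds; "joint_efforts": joint torques, N m; "eef_pos": TCP position; "eef_rot": TCP orientation; "wrist_force": force on the tool from outside, world axes, zero at the start; "torque": the same for the moment, N m; "opening": opening from 0.0 (shut) to 1.0 (fully open).
Only numpy, scipy, OpenCV 4.12 (cv2) and the standard library are available. Lean on these libraries where they do the work, as an engineer would, in place of code of your own. Each camera call takes 0.05 s, during which the arm holds its last target.

### The job

Nest all the loose motor fan cowls, open side up, into one straight stack in the fixed stacking cup, each fully down on the one below, and dial the shelf number 4 7 2 on the three thumbwheels of the grey booking unit (reading left to right as seen from the robot), each digit squarely on its red index marks. When the stack and the number are both right, push the unit's green button fully in and let it go; leave the motor, the jar and the screwdriver where they are.

Things in the scene. Friction and masses are not known exactly. Their poses are not given: they have to be found in the camera images.
- cowl0_mid (a point): centre, half-way up, of a blue loose fan cowl (may be absent), z up: round cup 44 mm high, open on top, 70 to 130 g. Lower 24 mm: a cone, 37 mm across at the foot, 50 at its top; upper 20 mm: straight collar 60 mm outside, 55 inside; its lower edge, a shoulder, is 2 mm above this point. Grip it by the collar with the fingertips ending above the shoulder, clear of the rim it will rest on.
- cowl1_mid (a point): centre, half-way up, of an orange loose fan cowl (may be absent), z up: round cup 44 mm high, open on top, 70 to 130 g. Lower 24 mm: a cone, 37 mm across at the foot, 50 at its top; upper 20 mm: straight collar 60 mm outside, 55 inside; its lower edge, a shoulder, is 2 mm above this point. Grip it by the collar with the fingertips ending above the shoulder, clear of the rim it will rest on.
- cowl2_mid (a point): centre, half-way up, of a blue loose fan cowl (may be absent), z up: round cup 44 mm high, open on top, 70 to 130 g. Lower 24 mm: a cone, 37 mm across at the foot, 50 at its top; upper 20 mm: straight collar 60 mm outside, 55 inside; its lower edge, a shoulder, is 2 mm above this point. Grip it by the collar with the fingertips ending above the shoulder, clear of the rim it will rest on.
- cowl3_mid (a point): centre, half-way up, of an orange loose fan cowl (may be absent), z up: round cup 44 mm high, open on top, 70 to 130 g. Lower 24 mm: a cone, 37 mm across at the foot, 50 at its top; upper 20 mm: straight collar 60 mm outside, 55 inside; its lower edge, a shoulder, is 2 mm above this point. Grip it by the collar with the fingertips ending above the shoulder, clear of the rim it will rest on.
- cowl4_mid (a point): centre, half-way up, of a blue loose fan cowl (may be absent), z up: round cup 44 mm high, open on top, 70 to 130 g. Lower 24 mm: a cone, 37 mm across at the foot, 50 at its top; upper 20 mm: straight collar 60 mm outside, 55 inside; its lower edge, a shoulder, is 2 mm above this point. Grip it by the collar with the fingertips ending above the shoulder, clear of the rim it will rest on.
- stand_mid (a point): centre, half-way up (30 mm above the bench), of the fixed aluminium stacking cup, of the shape and size of a cowl, open on top, on a dark foot 84 mm across, 8 mm high. A nested cowl's cone drops into the collar below (about 2 mm play all round) until its shoulder rests on that rim: the first cowl's centre comes 20 mm above this point, the next 40 mm, and so on
- wheel_left_top (a point): top of the rim, at mid width, of the leftmost (+y) thumbwheel, seen from the robot; the digit here is read. Smooth white wheel, radius 28 mm, 20 mm wide, digits upright as the robot sees them; 18 mm proud of the housing (85 x 220 mm, 46 high); wheels 44 mm apart. Axes: x level, away from the robot, y left along the axle, z up. Roll it by pressing lightly on its top and dragging along x
- wheel_left (a joint): angle of the left thumbwheel, rad: digit d is squarely on top at d x 0.6283. Dragging the top towards the robot (-x) raises it, 17.6 mm of rim a digit. No clicks: light friction (about 1 N at the rim), stays where left; stops just below 0 and just above 9, so does not run from 9 to 0
- wheel_mid_top (a point): top of the rim, at mid width, of the middle thumbwheel, seen from the robot; the digit here is read. Smooth white wheel, radius 28 mm, 20 mm wide, digits upright as the robot sees them; 18 mm proud of the housing (85 x 220 mm, 46 high); wheels 44 mm apart. Axes: x level, away from the robot, y left along the axle, z up. Roll it by pressing lightly on its top and dragging along x
- wheel_mid (a joint): angle of the mid thumbwheel, rad: digit d is squarely on top at d x 0.6283. Dragging the top towards the robot (-x) raises it, 17.6 mm of rim a digit. No clicks: light friction (about 1 N at the rim), stays where left; stops just below 0 and just above 9, so does not run from 9 to 0
- wheel_right_top (a point): top of the rim, at mid width, of the right (next to the button) thumbwheel, seen from the robot; the digit here is read. Smooth white wheel, radius 28 mm, 20 mm wide, digits upright as the robot sees them; 18 mm proud of the housing (85 x 220 mm, 46 high); wheels 44 mm apart. Axes: x level, away from the robot, y left along the axle, z up. Roll it by pressing lightly on its top and dragging along x
- wheel_right (a joint): angle of the right thumbwheel, rad: digit d is squarely on top at d x 0.6283. Dragging the top towards the robot (-x) raises it, 17.6 mm of rim a digit. No clicks: light friction (about 1 N at the rim), stays where left; stops just below 0 and just above 9, so does not run from 9 to 0
- book (a joint): travel of the green push button, m: 0 up, 0.006 fully in; spring, about 5 N when fully in
- book_top (a point): centre of the top face of the green button (28 mm across), on the unit's top at its right-hand end; it is pushed straight down
- motor: bystander: small black servo motor with aluminium flange, about 110 x 60 x 61 mm, origin under its middle; leave alone
- jar: bystander: clear jar with a red cap, 60 mm across, 75 mm high, origin at its underside; leave alone
- driver: bystander: screwdriver lying on the bench; leave alone
Things that resemble listed ones, but are neither listed nor needed, are in the scene too. Of the things that look like the part that bears wheel_left_top, the larger one is meant.

How it is judged:
On the way, in this order (a step that is already met when the one before it is completed fails the run):
1. all the cowls are nested in the stacking cup and the wheels read 4 7 2 (horizontal distance between each of cowl0_mid, cowl1_mid, cowl2_mid, cowl3_mid, cowl4_mid and stand_mid below 0.006 m and angle between each of cowl0_mid, cowl1_mid, cowl2_mid, cowl3_mid, cowl4_mid's own z axis and vertical below 0.12 rad and (z of cowl0_mid in the frame of stand_mid between 0.016 and 0.024 m or z of cowl0_mid in the frame of stand_mid between 0.036 and 0.044 m or z of cowl0_mid in the frame of stand_mid between 0.056 and 0.064 m or z of cowl0_mid in the frame of stand_mid between 0.076 and 0.084 m or z of cowl0_mid in the frame of stand_mid between 0.096 and 0.104 m) and (z of cowl1_mid in the frame of stand_mid between 0.016 and 0.024 m or z of cowl1_mid in the frame of stand_mid between 0.036 and 0.044 m or z of cowl1_mid in the frame of stand_mid between 0.056 and 0.064 m or z of cowl1_mid in the frame of stand_mid between 0.076 and 0.084 m or z of cowl1_mid in the frame of stand_mid between 0.096 and 0.104 m) and (z of cowl2_mid in the frame of stand_mid between 0.016 and 0.024 m or z of cowl2_mid in the frame of stand_mid between 0.036 and 0.044 m or z of cowl2_mid in the frame of stand_mid between 0.056 and 0.064 m or z of cowl2_mid in the frame of stand_mid between 0.076 and 0.084 m or z of cowl2_mid in the frame of stand_mid between 0.096 and 0.104 m) and (z of cowl3_mid in the frame of stand_mid between 0.016 and 0.024 m or z of cowl3_mid in the frame of stand_mid between 0.036 and 0.044 m or z of cowl3_mid in the frame of stand_mid between 0.056 and 0.064 m or z of cowl3_mid in the frame of stand_mid between 0.076 and 0.084 m or z of cowl3_mid in the frame of stand_mid between 0.096 and 0.104 m) and (z of cowl4_mid in the frame of stand_mid between 0.016 and 0.024 m or z of cowl4_mid in the frame of stand_mid between 0.036 and 0.044 m or z of cowl4_mid in the frame of stand_mid between 0.056 and 0.064 m or z of cowl4_mid in the frame of stand_mid between 0.076 and 0.084 m or z of cowl4_mid in the frame of stand_mid between 0.096 and 0.104 m) and value of joint wheel_left between 2.3533 and 2.6733 rad and value of joint wheel_mid between 4.2382 and 4.5582 rad and value of joint wheel_right between 1.0966 and 1.4166 rad), for 0.2 s.
2. then the green button is pushed fully in, the stack and the number still right (all of step 1 and value of joint book above 0.0045 m).
At the end, for the whole second after the job is handed in: every cowl present is nested upright (under 0.12 rad) within 6 mm of the stacking cup's axis, within 4 mm of a multiple of 20 mm above its centre; wheels within 0.16 rad of 4, 7, 2 (2.513, 4.398, 1.257); after that the button went in 4.5 mm and is up again (under 2 mm) (all of step 1 and value of joint book below 0.002 m); the robot touches nothing.
It fails at once if the servo motor is moved more than 30 mm or tipped over (distance of motor from where it was at the start of the episode above 0.03 m or angle between motor's own z axis and vertical above 0.5 rad).
It fails at once if the jar is moved more than 30 mm or tipped over (distance of jar from where it was at the start of the episode above 0.03 m or angle between jar's own z axis and vertical above 0.5 rad).
It fails at once if the screwdriver is moved more than 30 mm (distance of driver from where it was at the start of the episode above 0.03 m).
Of cowl0, cowl1, cowl2, cowl3, cowl4 only 3 to 5 are there at a start; the rules pass over those that are not, and their reading is None.
At some moment in a run one of cowl0, cowl1, cowl2, cowl3, cowl4 may be knocked a few centimetres aside while the robot is not near it.
It also fails if it takes over 210 s, if anything falls off the work surface, if the arm or the gripper's body presses on something with over 40 N, if the wrist force passes 120 N, or if a joint passes its speed limit or range.

## Working session

There is one attempt and no reset: what is moved stays moved. The work goes in short steps, Python scripts to look and compute and a shell command to move; the robot and the scene stay as the last step left them, time stands still between calls to the robot, and variables do not carry over. Pictures are saved under pics/ and viewed, and the job is handed in when it is done.

```bash
ls; mkdir -p pics; python3 - <<'E'
from bench import get_obs,camera,tcp_to_grasp
import cv2,numpy as np
print(tcp_to_grasp); o=get_obs(); print(o)
for n in('side','top'):
    c=camera(n); cv2.imwrite(f'pics/{n}0.png',c['color'][:,:,::-1]); print(n,{k:v for k,v in c.items() if k!='color'})
E
```

```text
pics
0.0187
{'time_s': 0.0, 'q': array([-1.48228166e+00,  1.81535016e-01,  1.60803875e+00,  3.14194448e-05,
        1.35377972e+00, -2.06302446e-01]), 'dq': array([ 0.00074367,  0.001151  , -0.0001426 , -0.00208742,  0.00096024,
        0.00224882]), 'joint_efforts': array([-5.01109516e-04, -4.44871294e+01, -3.51341379e+01, -3.10543564e-04,
        9.08612536e-03, -9.24862491e-06]), 'eef_pos': array([ 0.16704925, -0.54961509,  0.23037268]), 'eef_rot': array([-8.77988705e-04,  9.89155133e-01,  1.46871872e-01,  6.71329294e-05]), 'wrist_force': array([-0.29000602,  0.53800097, -0.75269107]), 'torque': array([-0.04704213, -0.00199586,  0.00433734]), 'opening': 1.0009338028257233}
side {'vfov': 48.284015138013125, 'cx': 312.30488565593515, 'cy': 238.21469062308265, 'eye': array([-0.02193833,  0.84869512,  0.95999214]), 'orientation': array([ 0.11741706, -0.28934136,  0.86968111, -0.38229514])}
top {'vfov': 54.72501318675697, 'cx': 315.44477253750136, 'cy': 239.26540337863943, 'eye': array([0.39998347, 0.07014305, 1.03198448]), 'orientation': array([-0.04743875,  0.71026141, -0.69898171,  0.06857743])}
```

View pics/side0.png

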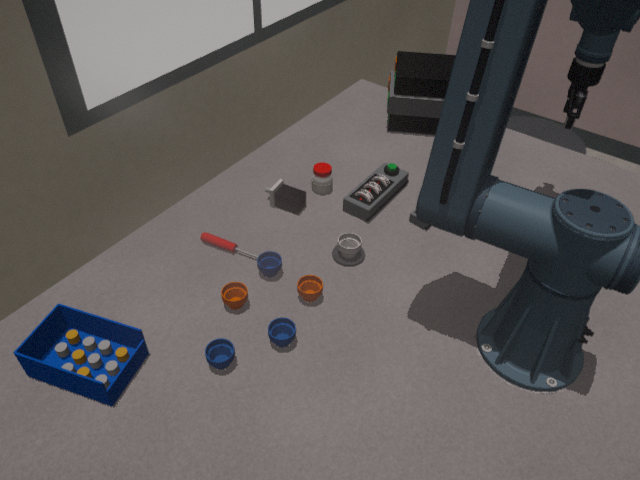

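View pics/top0.png

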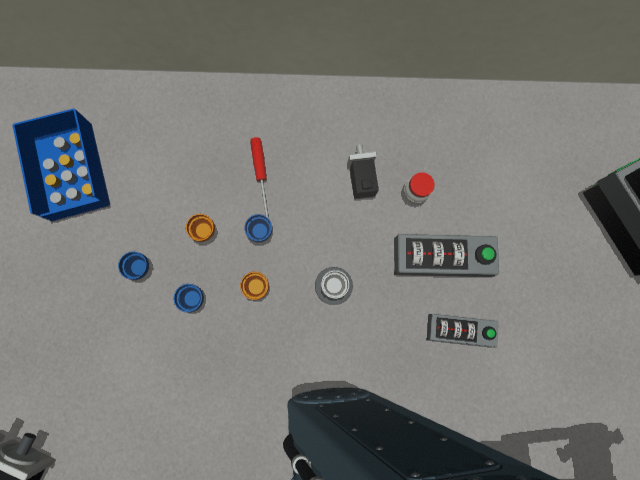

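Both views show five cowls. In the top view the blue ones are at (259,229), (135,266) and (189,298), and the orange ones at (201,228) and (255,286). The cup is at (333,285), the jar at (420,187), the motor at (363,175), and the driver at (260,160) with its tip at about (266,215).

Two booking units could be meant: a large one at (446,255) and a small one at (463,330). The larger one fits the description. I'll confirm it with enlarged crops.

```bash
cat > h.py <<'E'
from bench import get_obs,camera,tcp_to_grasp
import cv2,numpy as np
from scipy.spatial.transform import Rotation as R
from scipy.optimize import least_squares
def rot(q): return R.from_quat([q[1],q[2],q[3],q[0]])
def f(c): return c['color'].shape[0]/2/np.tan(np.radians(c['vfov'])/2)
def cast(c,uv,z):
    uv=np.atleast_2d(np.asarray(uv,float)); 
    d=np.c_[(uv[:,0]-c['cx'])/f(c),(uv[:,1]-c['cy'])/f(c),np.ones(len(uv))]
    d=rot(c['orientation']).apply(d); e=c['eye']
    return e+d*((z-e[2])/d[:,2])[:,None]
def proj(c,p):
    p=rot(c['orientation']).inv().apply(np.atleast_2d(p)-c['eye'])
    return np.c_[p[:,0]/p[:,2]*f(c)+c['cx'],p[:,1]/p[:,2]*f(c)+c['cy']]
def masks(img):
    h=cv2.cvtColor(img,cv2.COLOR_RGB2HSV)
    return {'orange':cv2.inRange(h,(5,130,60),(22,255,255)),'blue':cv2.inRange(h,(100,90,25),(125,255,255))}
def circ(c,cnt,z,r):
    p=cast(c,cnt,z)[:,:2]; e=c['eye'][:2]
    c0=p.mean(0); u=(c0-e)/np.linalg.norm(c0-e)
    for _ in range(4):
        s=p[(p-c0)@u>0.002]
        c0=least_squares(lambda x:np.hypot(*(s-x).T)-r,c0,loss='soft_l1',f_scale=.001).x
    return c0,np.sqrt(np.mean((np.hypot(*(s-c0).T)-r)**2))
def cowls(c,z=.044,amin=150,amax=1800):
    out=[]
    for col,m in masks(c['color']).items():
        cs,_=cv2.findContours(m,cv2.RETR_EXTERNAL,cv2.CHAIN_APPROX_NONE)
        for k in cs:
            a=cv2.contourArea(cv2.convexHull(k))
            if amin<a<amax:
                k=cv2.convexHull(k)[:,0,:] if False else k[:,0,:]
                p,e=circ(c,k,z,.030); out.append((col,k.mean(0).round(0),a,p.round(4),round(e*1000,2)))
    return out
def save(c,n,box=None,s=1):
    i=c['color'][:,:,::-1]
    if box: x,y,X,Y=box; i=i[y:Y,x:X]
    cv2.imwrite(f'pics/{n}.png',cv2.resize(i,None,fx=s,fy=s,interpolation=cv2.INTER_CUBIC))
def st():
    o=get_obs(); print(round(o['time_s'],2),o['eef_pos'].round(4),'F',o['wrist_force'].round(1),'op',round(o['opening'],3)); return o
E
python3 - <<'E'
from h import *
for n in('top','side'):
    c=camera(n)
    for r in cowls(c): print(n,r)
    if n=='top': save(c,'unit',(380,220,540,360),5); save(c,'cow',(110,200,370,320),3)
    else: save(c,'sunit',(330,150,430,230),8)
E
```

```text
top ('orange', array([254., 285.]), 606.0, array([0.4624, 0.1694]), np.float64(1.03))
top ('orange', array([200., 227.]), 596.0, array([0.5855, 0.291 ]), np.float64(0.88))
top ('blue', array([188., 298.]), 625.5, array([0.4351, 0.3069]), np.float64(0.79))
top ('blue', array([133., 265.]), 655.0, array([0.5012, 0.4275]), np.float64(1.03))
top ('blue', array([258., 227.]), 559.5, array([0.5861, 0.1655]), np.float64(0.97))
side ('orange', array([234., 294.]), 528.5, array([0.5864, 0.2957]), np.float64(0.95))
side ('orange', array([310., 287.]), 489.5, array([0.4632, 0.1744]), np.float64(0.89))
side ('blue', array([220., 353.]), 658.0, array([0.5015, 0.4326]), np.float64(0.77))
side ('blue', array([282., 331.]), 588.5, array([0.4347, 0.3128]), np.float64(1.17))
side ('blue', array([269., 262.]), 198.5, array([0.573 , 0.1865]), np.float64(7.56))
```

View pics/unit.png

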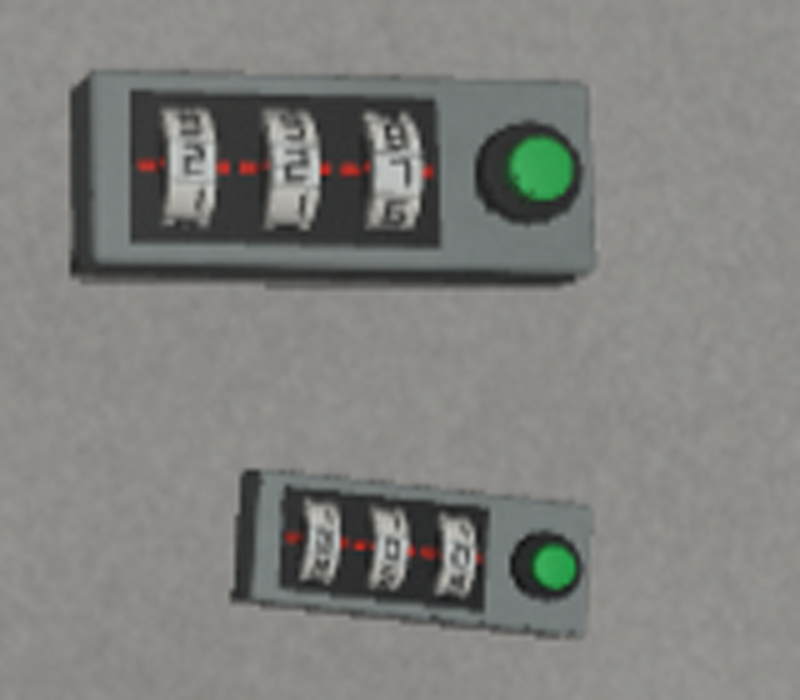

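View pics/sunit.png

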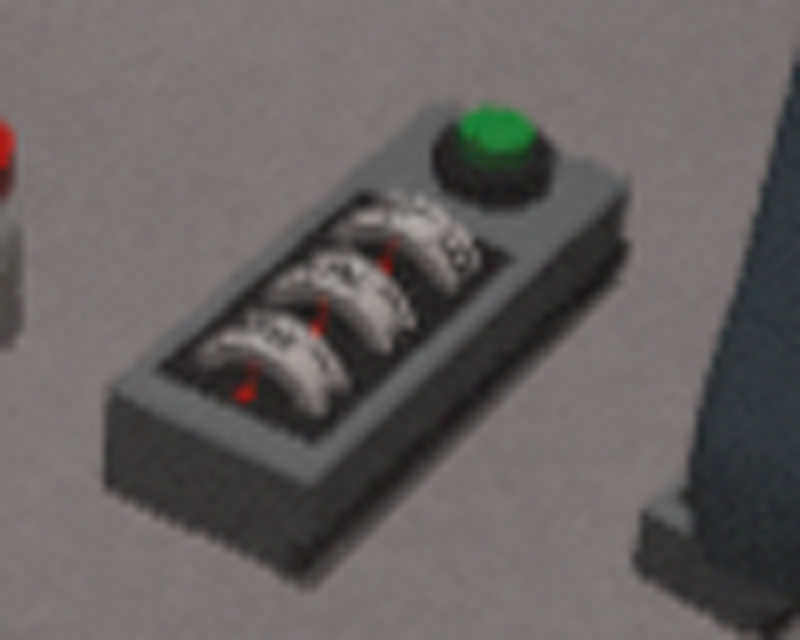

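View pics/cow.png

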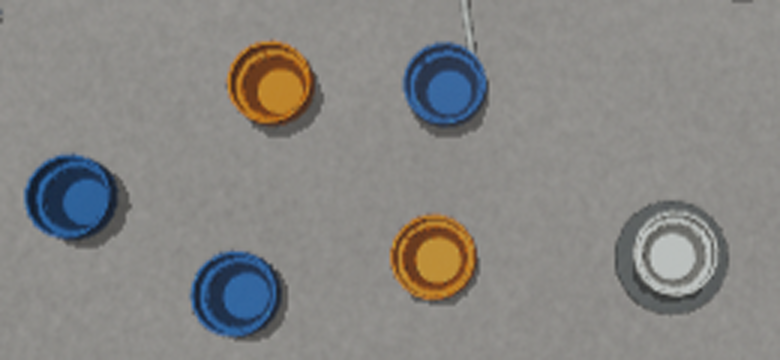

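The larger unit (top view, housing (395..498, 233..276)) is confirmed. It has three wheels at about (418,253), (438,254) and (459,254), with the green button at (487,254). The smaller unit at (463,330) is the decoy. Next I'll measure the unit's pose, the stand and the wheel phases.

```bash
python3 - <<'E'
from h import *
T=camera('top');S=camera('side')
boxes={'top':(385,225,510,285),'side':(338,155,415,225)}
for n,c in(('top',T),('side',S)):
    x,y,X,Y=boxes[n]; im=c['color'][y:Y,x:X]; h=cv2.cvtColor(im,cv2.COLOR_RGB2HSV)
    red=cv2.inRange(h,(0,120,90),(10,255,255))|cv2.inRange(h,(170,120,90),(180,255,255))
    gr=cv2.inRange(h,(50,120,50),(75,255,255))
    k,l,s,ce=cv2.connectedComponentsWithStats(red)
    for i in range(1,k):
        if s[i,4]>2: print(n,'red',s[i,4],(ce[i]+[x,y]).round(1),cast(c,ce[i]+[x,y],.047)[0].round(4))
    k,l,s,ce=cv2.connectedComponentsWithStats(gr)
    for i in range(1,k):
        if s[i,4]>20: print(n,'green',s[i,2:],(ce[i]+[x,y]).round(1),[cast(c,ce[i]+[x,y],z)[0].round(4) for z in(.055,.06,.065)])
    # white wheels
    w=cv2.inRange(h,(0,0,130),(180,60,255)); 
    k,l,s,ce=cv2.connectedComponentsWithStats(w)
    for i in range(1,k):
        if s[i,4]>25: print(n,'white',s[i,2:],(ce[i]+[x,y]).round(1),cast(c,ce[i]+[x,y],.062)[0].round(4))
# stand: fit bright rim
for n,c,b in(('top',T,(310,262,358,308)),('side',S,(328,226,372,268))):
    x,y,X,Y=b; im=c['color'][y:Y,x:X]; g=cv2.cvtColor(im,cv2.COLOR_RGB2GRAY)
    save(c,'stand_'+n,b,12)
    m=(g>165).astype(np.uint8)*255
    cs,_=cv2.findContours(m,cv2.RETR_EXTERNAL,cv2.CHAIN_APPROX_NONE)
    k=max(cs,key=cv2.contourArea)[:,0,:]+[x,y]
    e=cv2.fitEllipse(cv2.convexHull(k)); print(n,'stand ell',e,cast(c,[e[0]],.052).round(4), circ(c,k,.052,.0295))
    for z in(.052,): 
        p=cast(c,k,z)[:,:2]; q=least_squares(lambda a:np.hypot(*(p-a[:2]).T)-a[2],[*p.mean(0),.03]).x; print('free',q.round(4))
for n,c in(('top',T),('side',S)):
    for col,m in masks(c['color']).items():
        cs,_=cv2.findContours(m,cv2.RETR_EXTERNAL,cv2.CHAIN_APPROX_NONE)
        for k in cs:
            if 150<cv2.contourArea(cv2.convexHull(k))<1800:
                k=cv2.convexHull(k); print(n,col,circ(c,k[:,0,:],.044,.0290)[0].round(4))
E
```

```text
top red 6 [409.  252.5] [ 0.5383 -0.1606  0.047 ]
top red 7 [424.3 253. ] [ 0.5378 -0.1938  0.047 ]
top red 10 [429.2 253. ] [ 0.538  -0.2045  0.047 ]
top red 6 [444.5 253. ] [ 0.5386 -0.2379  0.047 ]
top red 10 [449.5 253.2] [ 0.5384 -0.2488  0.047 ]
top red 5 [465.4 253.8] [ 0.5377 -0.2835  0.047 ]
top green [ 14  13 139] [487.6 253.2] [array([ 0.5388, -0.3289,  0.055 ]), array([ 0.5381, -0.3269,  0.06  ]), array([ 0.5374, -0.3249,  0.065 ])]
top white [ 125   60 3054] [449.  252.6] [ 0.5376 -0.243   0.062 ]
top white [ 10  23 153] [417.6 253.1] [ 0.5353 -0.1756  0.062 ]
top white [ 10  21 148] [438.3 253.9] [ 0.5345 -0.2198  0.062 ]
top white [ 12  22 140] [458.7 254.1] [ 0.5346 -0.2636  0.062 ]
top white [ 5 18 43] [401.4 260.6] [ 0.5186 -0.1405  0.062 ]
side red 5 [360.2 198.6] [ 0.5396 -0.1603  0.047 ]
side green [10  7 47] [391.6 166.4] [array([ 0.5431, -0.3341,  0.055 ]), array([ 0.54  , -0.3276,  0.06  ]), array([ 0.5369, -0.3211,  0.065 ])]
side white [10  9 35] [374.3 185.5] [ 0.5309 -0.2165  0.062 ]
side white [13  9 40] [365.8 193.6] [ 0.5299 -0.1714  0.062 ]
top stand ell ((334.2927551269531, 284.93304443359375), (24.60414695739746, 27.705488204956055), 120.7955322265625) [[0.4657 0.0007 0.052 ]] (array([0.46204901, 0.00378566]), np.float64(0.001680594419621153))
free [0.4658 0.0008 0.0263]Traceback (most recent call last):
  File "<stdin>", line 25, in <module>
ValueError: max() iterable argument is empty
```

View pics/stand_top.png

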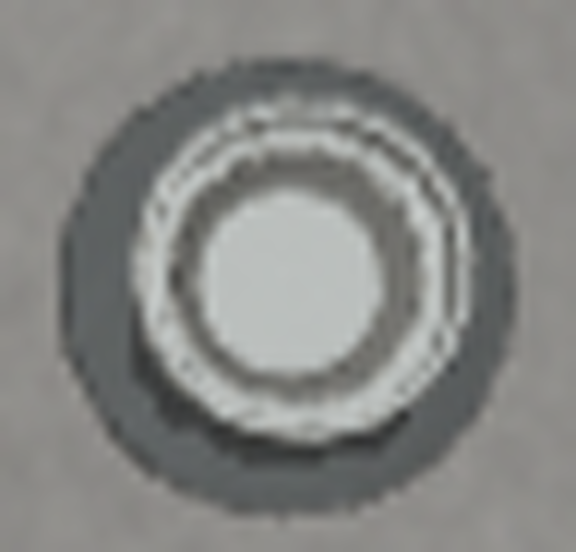

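View pics/stand_side.png

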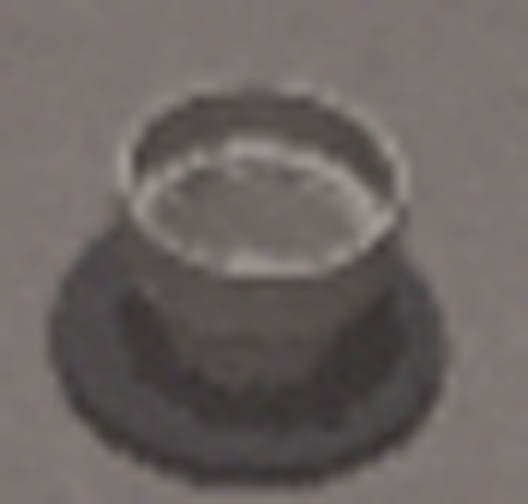

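```bash
python3 - <<'E'
from h import *
T=camera('top');S=camera('side')
print(cast(T,[[334.7,283.7]],.052).round(4), cast(S,[[349.6,240.4]],.052).round(4))
# foot disc outline at z=.008: top crop x 60..515,y 58..515 ; side x 50..447,y ~..485
print('foot top',cast(T,[[(60+515)/24+310-.5,(58+515)/24+262-.5]],.008).round(4))
for n,c in(('top',T),('side',S)):
    for col,m in masks(c['color']).items():
        cs,_=cv2.findContours(m,cv2.RETR_EXTERNAL,cv2.CHAIN_APPROX_NONE)
        for k in cs:
            if 150<cv2.contourArea(cv2.convexHull(k))<1800:
                k=cv2.convexHull(k); print(n,col,circ(c,k[:,0,:],.044,.0290)[0].round(4))
# unwrap wheels from top view: rows = angle from -70(toward robot)..+70deg(away)
for i,y in enumerate((-.177,-.2212,-.2655)):
    a=np.radians(np.linspace(60,-60,241)); w=np.linspace(.010,-.010,60)
    A,W=np.meshgrid(a,w,indexing='ij')
    P=np.c_[(.5383+.028*np.sin(A)).ravel(),(y+W).ravel(),(.036+.028*np.cos(A)).ravel()]
    uv=proj(T,P).reshape(241,60,2).astype(np.float32)
    im=cv2.remap(T['color'],uv[...,0],uv[...,1],cv2.INTER_CUBIC)
    im=cv2.resize(im,None,fx=3,fy=2)
    cv2.line(im,(0,241),(12,241),(255,0,0),1);cv2.line(im,(168,241),(180,241),(255,0,0),1)
    g=im if i==0 else np.hstack([g,im])
cv2.imwrite('pics/wheels0.png',g[:,:,::-1])
E
```

```text
[[ 4.683e-01 -1.000e-04  5.200e-02]] [[0.4677 0.0017 0.052 ]]
foot top [[ 0.4677 -0.0006  0.008 ]]
top orange [0.4638 0.171 ]
top orange [0.5871 0.2926]
top blue [0.4356 0.3091]
top blue [0.5021 0.4294]
top blue [0.5882 0.1669]
side orange [0.5881 0.294 ]
side orange [0.4645 0.1726]
side blue [0.5036 0.4308]
side blue [0.4365 0.3108]
side blue [0.5779 0.1819]
```

View pics/wheels0.png

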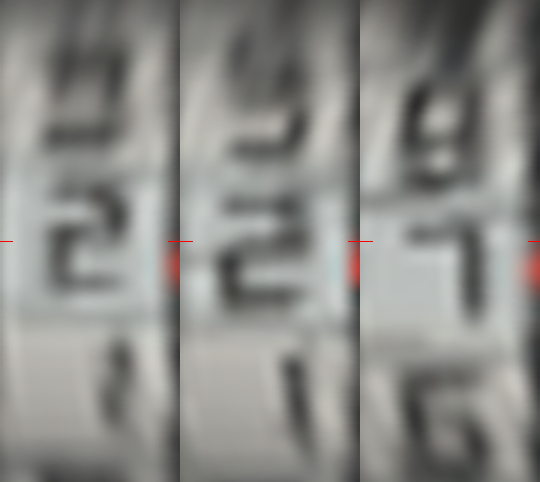

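The stand is at (0.468, 0.0005), and the top and side views agree on the cowls to about 2 mm. The unwrapped wheels read about 2.0, 2.06 and 7.2, so they need about +35 mm (left) and +87 mm (mid) toward the robot, and about 92 mm (right) away from it. First I'll shut the gripper and square the yaw.

```bash
python3 -m inch '[{"delta_pos":[0,0,0],"rotation":[0,0,0.147]},{"delta_pos":[0,0,0],"rotation":[0,0,0.148]},{"delta_pos":[0,0,0],"rotation":[0,0,0]}]' 0; python3 -c "
from h import *
o=st();print(rot(o['eef_rot']).as_matrix().round(4))"
```

```text
time_s: 0.7
eef_pos: [0.1671, -0.5502, 0.2313]
eef_rot: [-0.0, 1.0, -0.001, 0.0]
wrist_force: [0.6, -0.2, 0.5]
opening: 0.519
0.7 [ 0.1671 -0.5502  0.2313] F [ 0.6 -0.2  0.5] op 0.519
[[ 1.     -0.0015  0.    ]
 [-0.0015 -1.      0.    ]
 [ 0.     -0.     -1.    ]]
```

```bash
python3 -m inch '[{"delta_pos":[3,-3,0],"rotation":[0,0,0]},{"delta_pos":[3,-3,0],"rotation":[0,0,0]},{"delta_pos":[3,-3,0],"rotation":[0,0,0]},{"delta_pos":[3,-3,0],"rotation":[0,0,0]},{"delta_pos":[3,-3,0],"rotation":[0,0,0]},{"delta_pos":[3,-3,0],"rotation":[0,0,0]},{"delta_pos":[3,-3,0],"rotation":[0,0,0]},{"delta_pos":[3,-3,0],"rotation":[0,0,0]},{"delta_pos":[3,-3,0],"rotation":[0,0,0]},{"delta_pos":[3,-3,0],"rotation":[0,0,0]}]' && python3 -m inch '[{"delta_pos":[3,-3,2],"rotation":[0,0,0]},{"delta_pos":[3,-3,3],"rotation":[0,0,0]},{"delta_pos":[2,-1.3,3],"rotation":[0,0,0]},{"delta_pos":[0,0,3],"rotation":[0,0,0]},{"delta_pos":[0,0,2],"rotation":[0,0,0]},{"delta_pos":[0,0,0],"rotation":[0,0,0]},{"delta_pos":[0,0,0],"rotation":[0,0,0]}]'; python3 -c "
from h import *
save(camera('top'),'t1');save(camera('side'),'s1')"
```

```text
time_s: 1.7
eef_pos: [0.4683, -0.2489, 0.2316]
eef_rot: [0.0, 1.0, 0.002, 0.0]
wrist_force: [0.3, -0.3, 0.1]
opening: -0.002
time_s: 2.4
eef_pos: [0.5461, -0.1785, 0.1027]
eef_rot: [-0.0, 1.0, 0.001, -0.0]
wrist_force: [-0.3, -0.7, 0.9]
opening: -0.005
```

View pics/t1.png

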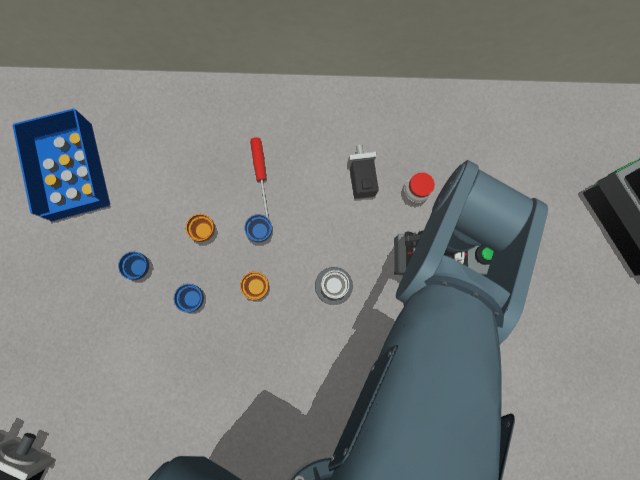

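View pics/s1.png

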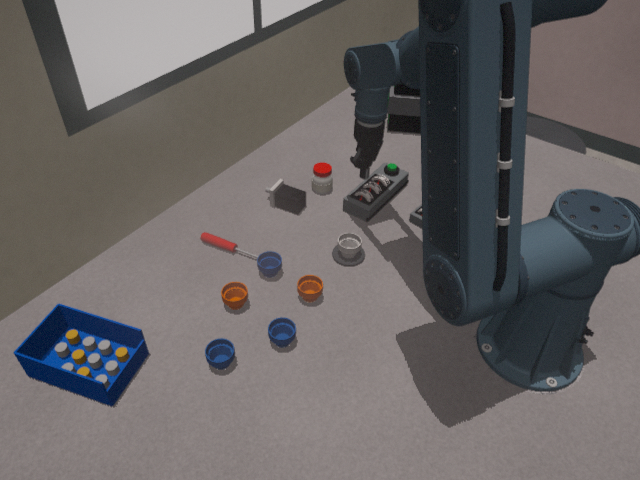

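The closed fingertips are over the left wheel and clear of the jar. I'll descend gently to find contact.

```bash
python3 -m inch '[{"delta_pos":[0,0,1.5],"rotation":[0,0,0]},{"delta_pos":[0,0,1.5],"rotation":[0,0,0]},{"delta_pos":[0,-0.1,0.6],"rotation":[0,0,0]},{"delta_pos":[0,0,0],"rotation":[0,0,0]},{"delta_pos":[0,0,0],"rotation":[0,0,0]}]'
for i in 1 2 3; do python3 -m inch '[{"delta_pos":[0,0,0.1],"rotation":[0,0,0]},{"delta_pos":[0,0,0],"rotation":[0,0,0]}]'; done
```

```text
time_s: 3.0
eef_pos: [0.5459, -0.1773, 0.0661]
eef_rot: [-0.0, 1.0, -0.0, -0.0]
wrist_force: [0.0, -0.6, 0.4]
opening: 0.002
time_s: 3.2
eef_pos: [0.5461, -0.1774, 0.0656]
eef_rot: [0.0, 1.0, -0.0, 0.0]
wrist_force: [-0.5, -0.5, -0.0]
opening: 0.003
time_s: 3.4
eef_pos: [0.546, -0.1774, 0.0644]
eef_rot: [0.0, 1.0, -0.0, 0.0]
wrist_force: [-1.3, -0.3, 0.1]
opening: -0.004
time_s: 3.6
eef_pos: [0.5464, -0.1775, 0.064]
eef_rot: [0.0, 1.0, -0.0, 0.0]
wrist_force: [-0.6, 0.5, 3.6]
opening: -0.0
```

```bash
python3 -m inch '[{"delta_pos":[0,0,0.05],"rotation":[0,0,0]},{"delta_pos":[-0.3,0,0],"rotation":[0,0,0]},{"delta_pos":[-0.3,0,0],"rotation":[0,0,0]},{"delta_pos":[-0.3,0,0],"rotation":[0,0,0]}]'; python3 -m inch '[{"delta_pos":[-0.3,0,0],"rotation":[0,0,0]},{"delta_pos":[-0.3,0,0],"rotation":[0,0,0]},{"delta_pos":[-0.26,0,0],"rotation":[0,0,0]},{"delta_pos":[0,0,0],"rotation":[0,0,0]}]'
```

```text
time_s: 4.0
eef_pos: [0.5382, -0.1775, 0.0639]
eef_rot: [0.0, 1.0, -0.0, 0.001]
wrist_force: [1.3, 1.3, 6.0]
opening: 0.001
time_s: 4.4
eef_pos: [0.5288, -0.1775, 0.0637]
eef_rot: [0.0, 1.0, -0.0, 0.001]
wrist_force: [0.6, 1.5, 6.4]
opening: -0.003
```

```bash
python3 -m inch '[{"delta_pos":[0,0,-0.6],"rotation":[0,0,0]},{"delta_pos":[1.76,0,0],"rotation":[0,0,0]},{"delta_pos":[0,0,0],"rotation":[0,0,0]},{"delta_pos":[0,0,0.4],"rotation":[0,0,0]},{"delta_pos":[0,0,0.2],"rotation":[0,0,0]},{"delta_pos":[0,0,0],"rotation":[0,0,0]}]'; python3 -m inch '[{"delta_pos":[-0.3,0,0],"rotation":[0,0,0]},{"delta_pos":[-0.3,0,0],"rotation":[0,0,0]},{"delta_pos":[-0.3,0,0],"rotation":[0,0,0]},{"delta_pos":[-0.3,0,0],"rotation":[0,0,0]},{"delta_pos":[-0.3,0,0],"rotation":[0,0,0]},{"delta_pos":[-0.26,0,0],"rotation":[0,0,0]},{"delta_pos":[0,0,0],"rotation":[0,0,0]}]'
```

```text
time_s: 5.0
eef_pos: [0.5464, -0.1775, 0.0639]
eef_rot: [0.0, 1.0, -0.0, 0.001]
wrist_force: [1.2, 1.6, 9.3]
opening: -0.002
time_s: 5.7
eef_pos: [0.5282, -0.1774, 0.0636]
eef_rot: [0.0, 1.0, -0.0, 0.0]
wrist_force: [-0.6, 1.6, 6.7]
opening: 0.001
```

```bash
python3 -m inch '[{"delta_pos":[0,0,-0.6],"rotation":[0,0,0]},{"delta_pos":[0.9,2.2,-0.4],"rotation":[0,0,0]},{"delta_pos":[0.9,2.2,0],"rotation":[0,0,0]},{"delta_pos":[0,0,0.4],"rotation":[0,0,0]},{"delta_pos":[0,0,0.4],"rotation":[0,0,0]},{"delta_pos":[0,0,0.2],"rotation":[0,0,0]},{"delta_pos":[0,0,0],"rotation":[0,0,0]}]'; python3 -m inch '[{"delta_pos":[-0.3,0,0],"rotation":[0,0,0]},{"delta_pos":[-0.3,0,0],"rotation":[0,0,0]},{"delta_pos":[-0.3,0,0],"rotation":[0,0,0]},{"delta_pos":[-0.3,0,0],"rotation":[0,0,0]},{"delta_pos":[-0.3,0,0],"rotation":[0,0,0]},{"delta_pos":[-0.24,0,0],"rotation":[0,0,0]},{"delta_pos":[0,0,0],"rotation":[0,0,0]}]'
```

```text
time_s: 6.4
eef_pos: [0.5468, -0.2212, 0.0639]
eef_rot: [0.0, 1.0, 0.0, 0.001]
wrist_force: [0.8, 0.0, 7.5]
opening: -0.001
time_s: 7.1
eef_pos: [0.5291, -0.2211, 0.0637]
eef_rot: [0.001, 1.0, 0.0, 0.001]
wrist_force: [-0.7, -1.4, 7.2]
opening: 0.003
```

```bash
python3 -m inch '[{"delta_pos":[0,0,-0.6],"rotation":[0,0,0]},{"delta_pos":[1.74,0,0],"rotation":[0,0,0]},{"delta_pos":[0,0,0],"rotation":[0,0,0]},{"delta_pos":[0,0,0.4],"rotation":[0,0,0]},{"delta_pos":[0,0,0.2],"rotation":[0,0,0]},{"delta_pos":[0,0,0],"rotation":[0,0,0]}]'; python3 -m inch '[{"delta_pos":[-0.3,0,0],"rotation":[0,0,0]},{"delta_pos":[-0.3,0,0],"rotation":[0,0,0]},{"delta_pos":[-0.3,0,0],"rotation":[0,0,0]},{"delta_pos":[-0.3,0,0],"rotation":[0,0,0]},{"delta_pos":[-0.3,0,0],"rotation":[0,0,0]},{"delta_pos":[-0.24,0,0],"rotation":[0,0,0]},{"delta_pos":[0,0,0],"rotation":[0,0,0]}]'
```

```text
time_s: 7.7
eef_pos: [0.5467, -0.2209, 0.0638]
eef_rot: [-0.0, 1.0, -0.0, 0.001]
wrist_force: [0.5, 2.6, 9.2]
opening: 0.001
time_s: 8.4
eef_pos: [0.5288, -0.2208, 0.0636]
eef_rot: [-0.0, 1.0, -0.0, 0.0]
wrist_force: [-1.0, 2.6, 9.1]
opening: 0.001
```

```bash
python3 -m inch '[{"delta_pos":[0,0,-0.6],"rotation":[0,0,0]},{"delta_pos":[1.74,0,0],"rotation":[0,0,0]},{"delta_pos":[0,0,0],"rotation":[0,0,0]},{"delta_pos":[0,0,0.4],"rotation":[0,0,0]},{"delta_pos":[0,0,0.2],"rotation":[0,0,0]},{"delta_pos":[0,0,0],"rotation":[0,0,0]}]'; python3 -m inch '[{"delta_pos":[-0.3,0,0],"rotation":[0,0,0]},{"delta_pos":[-0.3,0,0],"rotation":[0,0,0]},{"delta_pos":[-0.3,0,0],"rotation":[0,0,0]},{"delta_pos":[-0.3,0,0],"rotation":[0,0,0]},{"delta_pos":[-0.3,0,0],"rotation":[0,0,0]},{"delta_pos":[-0.24,0,0],"rotation":[0,0,0]},{"delta_pos":[0,0,0],"rotation":[0,0,0]}]'
```

```text
time_s: 9.0
eef_pos: [0.5466, -0.2214, 0.0638]
eef_rot: [0.0, 1.0, -0.0, 0.001]
wrist_force: [0.8, 2.1, 8.7]
opening: 0.003
time_s: 9.7
eef_pos: [0.5288, -0.2213, 0.0637]
eef_rot: [-0.0, 1.0, -0.0, 0.0]
wrist_force: [-0.9, 2.0, 7.1]
opening: 0.002
```

```bash
python3 -m inch '[{"delta_pos":[0,0,-0.6],"rotation":[0,0,0]},{"delta_pos":[1.74,0,0],"rotation":[0,0,0]},{"delta_pos":[0,0,0],"rotation":[0,0,0]},{"delta_pos":[0,0,0.4],"rotation":[0,0,0]},{"delta_pos":[0,0,0.2],"rotation":[0,0,0]},{"delta_pos":[0,0,0],"rotation":[0,0,0]}]'; python3 -m inch '[{"delta_pos":[-0.3,0,0],"rotation":[0,0,0]},{"delta_pos":[-0.3,0,0],"rotation":[0,0,0]},{"delta_pos":[-0.3,0,0],"rotation":[0,0,0]},{"delta_pos":[-0.3,0,0],"rotation":[0,0,0]},{"delta_pos":[-0.3,0,0],"rotation":[0,0,0]},{"delta_pos":[-0.24,0,0],"rotation":[0,0,0]},{"delta_pos":[0,0,0],"rotation":[0,0,0]}]'
```

```text
time_s: 10.3
eef_pos: [0.5466, -0.2214, 0.0638]
eef_rot: [0.0, 1.0, -0.0, 0.001]
wrist_force: [1.0, 2.9, 8.3]
opening: 0.0
time_s: 11.0
eef_pos: [0.5288, -0.2213, 0.0636]
eef_rot: [0.0, 1.0, -0.0, 0.0]
wrist_force: [-0.4, 1.5, 9.3]
opening: -0.001
```

```bash
python3 -m inch '[{"delta_pos":[0,0,-0.6],"rotation":[0,0,0]},{"delta_pos":[1.74,0,0],"rotation":[0,0,0]},{"delta_pos":[0,0,0],"rotation":[0,0,0]},{"delta_pos":[0,0,0.4],"rotation":[0,0,0]},{"delta_pos":[0,0,0.2],"rotation":[0,0,0]},{"delta_pos":[0,0,0],"rotation":[0,0,0]}]'; python3 -m inch '[{"delta_pos":[-0.3,0,0],"rotation":[0,0,0]},{"delta_pos":[-0.3,0,0],"rotation":[0,0,0]},{"delta_pos":[-0.3,0,0],"rotation":[0,0,0]},{"delta_pos":[-0.3,0,0],"rotation":[0,0,0]},{"delta_pos":[-0.3,0,0],"rotation":[0,0,0]},{"delta_pos":[-0.24,0,0],"rotation":[0,0,0]},{"delta_pos":[0,0,0],"rotation":[0,0,0]}]'
```

```text
time_s: 11.6
eef_pos: [0.5467, -0.2214, 0.0638]
eef_rot: [0.0, 1.0, -0.0, 0.001]
wrist_force: [0.5, 1.8, 8.5]
opening: 0.001
time_s: 12.3
eef_pos: [0.5288, -0.2213, 0.0636]
eef_rot: [0.0, 1.0, -0.0, 0.0]
wrist_force: [-0.7, 2.4, 8.1]
opening: -0.001
```

```bash
python3 -m inch '[{"delta_pos":[0,0,-0.6],"rotation":[0,0,0]},{"delta_pos":[0,2.2,-0.4],"rotation":[0,0,0]},{"delta_pos":[0,2.2,0],"rotation":[0,0,0]},{"delta_pos":[0,0,0.4],"rotation":[0,0,0]},{"delta_pos":[0,0,0.4],"rotation":[0,0,0]},{"delta_pos":[0,0,0.2],"rotation":[0,0,0]},{"delta_pos":[0,0,0],"rotation":[0,0,0]}]'; python3 -m inch '[{"delta_pos":[0.3,0,0],"rotation":[0,0,0]},{"delta_pos":[0.3,0,0],"rotation":[0,0,0]},{"delta_pos":[0.3,0,0],"rotation":[0,0,0]},{"delta_pos":[0.3,0,0],"rotation":[0,0,0]},{"delta_pos":[0.3,0,0],"rotation":[0,0,0]},{"delta_pos":[0.32,0,0],"rotation":[0,0,0]},{"delta_pos":[0,0,0],"rotation":[0,0,0]}]'
```

```text
time_s: 13.0
eef_pos: [0.5293, -0.2651, 0.0638]
eef_rot: [0.0, 1.0, 0.0, 0.0]
wrist_force: [-2.2, -0.9, 8.0]
opening: 0.003
time_s: 13.7
eef_pos: [0.5481, -0.2652, 0.0638]
eef_rot: [0.001, 1.0, 0.0, 0.001]
wrist_force: [1.3, -0.5, 6.4]
opening: 0.001
```

```bash
python3 -m inch '[{"delta_pos":[0,0,-0.6],"rotation":[0,0,0]},{"delta_pos":[-1.82,0,0],"rotation":[0,0,0]},{"delta_pos":[0,0,0],"rotation":[0,0,0]},{"delta_pos":[0,0,0.4],"rotation":[0,0,0]},{"delta_pos":[0,0,0.2],"rotation":[0,0,0]},{"delta_pos":[0,0,0],"rotation":[0,0,0]}]'; python3 -m inch '[{"delta_pos":[0.3,0,0],"rotation":[0,0,0]},{"delta_pos":[0.3,0,0],"rotation":[0,0,0]},{"delta_pos":[0.3,0,0],"rotation":[0,0,0]},{"delta_pos":[0.3,0,0],"rotation":[0,0,0]},{"delta_pos":[0.3,0,0],"rotation":[0,0,0]},{"delta_pos":[0.32,0,0],"rotation":[0,0,0]},{"delta_pos":[0,0,0],"rotation":[0,0,0]}]'
```

```text
time_s: 14.3
eef_pos: [0.53, -0.2651, 0.0638]
eef_rot: [-0.0, 1.0, 0.0, 0.0]
wrist_force: [-2.5, 2.1, 8.9]
opening: -0.003
time_s: 15.0
eef_pos: [0.5488, -0.2652, 0.0637]
eef_rot: [0.0, 1.0, 0.0, 0.001]
wrist_force: [0.5, 3.3, 5.3]
opening: 0.002
```

```bash
python3 -m inch '[{"delta_pos":[0,0,-0.6],"rotation":[0,0,0]},{"delta_pos":[-1.82,0,0],"rotation":[0,0,0]},{"delta_pos":[0,0,0],"rotation":[0,0,0]},{"delta_pos":[0,0,0.4],"rotation":[0,0,0]},{"delta_pos":[0,0,0.2],"rotation":[0,0,0]},{"delta_pos":[0,0,0],"rotation":[0,0,0]}]'; python3 -m inch '[{"delta_pos":[0.3,0,0],"rotation":[0,0,0]},{"delta_pos":[0.3,0,0],"rotation":[0,0,0]},{"delta_pos":[0.3,0,0],"rotation":[0,0,0]},{"delta_pos":[0.3,0,0],"rotation":[0,0,0]},{"delta_pos":[0.3,0,0],"rotation":[0,0,0]},{"delta_pos":[0.32,0,0],"rotation":[0,0,0]},{"delta_pos":[0,0,0],"rotation":[0,0,0]}]'
```

```text
time_s: 15.6
eef_pos: [0.5301, -0.2656, 0.0638]
eef_rot: [0.0, 1.0, -0.0, 0.001]
wrist_force: [-0.6, 1.9, 8.2]
opening: -0.004
time_s: 16.3
eef_pos: [0.5489, -0.2658, 0.0637]
eef_rot: [0.0, 1.0, 0.0, 0.001]
wrist_force: [1.3, 0.9, 6.4]
opening: 0.002
```

```bash
python3 -m inch '[{"delta_pos":[0,0,-0.6],"rotation":[0,0,0]},{"delta_pos":[-1.82,0,0],"rotation":[0,0,0]},{"delta_pos":[0,0,0],"rotation":[0,0,0]},{"delta_pos":[0,0,0.4],"rotation":[0,0,0]},{"delta_pos":[0,0,0.2],"rotation":[0,0,0]},{"delta_pos":[0,0,0],"rotation":[0,0,0]}]'; python3 -m inch '[{"delta_pos":[0.3,0,0],"rotation":[0,0,0]},{"delta_pos":[0.3,0,0],"rotation":[0,0,0]},{"delta_pos":[0.3,0,0],"rotation":[0,0,0]},{"delta_pos":[0.3,0,0],"rotation":[0,0,0]},{"delta_pos":[0.3,0,0],"rotation":[0,0,0]},{"delta_pos":[0.32,0,0],"rotation":[0,0,0]},{"delta_pos":[0,0,0],"rotation":[0,0,0]}]'
```

```text
time_s: 16.9
eef_pos: [0.5302, -0.2657, 0.0638]
eef_rot: [0.0, 1.0, -0.0, 0.001]
wrist_force: [-1.8, 1.6, 7.3]
opening: -0.001
time_s: 17.6
eef_pos: [0.5489, -0.2658, 0.0638]
eef_rot: [0.001, 1.0, 0.0, 0.001]
wrist_force: [1.6, 1.7, 5.1]
opening: -0.0
```

```bash
python3 -m inch '[{"delta_pos":[0,0,-0.6],"rotation":[0,0,0]},{"delta_pos":[-1.82,0,0],"rotation":[0,0,0]},{"delta_pos":[0,0,0],"rotation":[0,0,0]},{"delta_pos":[0,0,0.4],"rotation":[0,0,0]},{"delta_pos":[0,0,0.2],"rotation":[0,0,0]},{"delta_pos":[0,0,0],"rotation":[0,0,0]}]'; python3 -m inch '[{"delta_pos":[0.3,0,0],"rotation":[0,0,0]},{"delta_pos":[0.3,0,0],"rotation":[0,0,0]},{"delta_pos":[0.3,0,0],"rotation":[0,0,0]},{"delta_pos":[0.3,0,0],"rotation":[0,0,0]},{"delta_pos":[0.3,0,0],"rotation":[0,0,0]},{"delta_pos":[0.32,0,0],"rotation":[0,0,0]},{"delta_pos":[0,0,0],"rotation":[0,0,0]}]'
```

```text
time_s: 18.2
eef_pos: [0.5301, -0.2657, 0.0638]
eef_rot: [0.0, 1.0, -0.0, 0.001]
wrist_force: [-0.9, 2.1, 6.9]
opening: 0.0
time_s: 18.9
eef_pos: [0.5488, -0.2658, 0.0637]
eef_rot: [0.0, 1.0, 0.0, 0.001]
wrist_force: [2.2, 1.4, 5.8]
opening: 0.001
```

```bash
python3 -m inch '[{"delta_pos":[0,0,-3],"rotation":[0,0,0]},{"delta_pos":[0,0,-4],"rotation":[0,0,0]},{"delta_pos":[-0.8,-3.8,-3],"rotation":[0,0,0]},{"delta_pos":[-0.8,-4,0],"rotation":[0,0,0]},{"delta_pos":[-0.8,-4,0],"rotation":[0,0,0]},{"delta_pos":[-0.8,-4,0],"rotation":[0,0,0]},{"delta_pos":[-0.8,-4,0],"rotation":[0,0,0]},{"delta_pos":[-0.8,-4,0],"rotation":[0,0,0]},{"delta_pos":[-0.8,-4,0],"rotation":[0,0,0]},{"delta_pos":[-0.8,-4,0],"rotation":[0,0,0]}]' && python3 -m inch '[{"delta_pos":[-0.8,-4,0],"rotation":[0,0,0]},{"delta_pos":[-0.8,-4,0],"rotation":[0,0,0]},{"delta_pos":[-0.5,-4,0],"rotation":[0,0,0]},{"delta_pos":[0,0,0],"rotation":[0,0,0]},{"delta_pos":[0,0,0],"rotation":[0,0,0]}]' 8.5
cat > wh.py <<'E'
from h import *
import sys
T=camera('top'); S=camera('side')
for i,y in enumerate((-.177,-.2212,-.2655)):
    a=np.radians(np.linspace(60,-60,241)); w=np.linspace(.010,-.010,60)
    A,W=np.meshgrid(a,w,indexing='ij')
    P=np.c_[(.5383+.028*np.sin(A)).ravel(),(y+W).ravel(),(.036+.028*np.cos(A)).ravel()]
    uv=proj(T,P).reshape(241,60,2).astype(np.float32)
    im=cv2.resize(cv2.remap(T['color'],uv[...,0],uv[...,1],cv2.INTER_CUBIC),None,fx=3,fy=2)
    cv2.line(im,(0,241),(12,241),(255,0,0),1)
    g=im if i==0 else np.hstack([g,im])
cv2.imwrite(f'pics/{sys.argv[1]}w.png',g[:,:,::-1]); save(T,sys.argv[1]+'t'); save(S,sys.argv[1]+'s')
for n,c in(('top',T),('side',S)):
    for r in cowls(c): print(n,r[0],r[1],r[2],r[3],r[4])
E
python3 wh.py a
```

```text
time_s: 19.9
eef_pos: [0.483, 0.0543, 0.1628]
eef_rot: [-0.0, 1.0, -0.0, 0.0]
wrist_force: [-0.2, -0.3, 0.5]
opening: -0.002
time_s: 20.4
eef_pos: [0.4622, 0.1734, 0.1627]
eef_rot: [0.0, 1.0, 0.001, -0.0]
wrist_force: [-0.1, 0.2, -0.2]
opening: 0.845
top orange [199. 222.] 320.0 [0.586  0.2898] 8.01
top blue [133. 265.] 655.0 [0.5012 0.4274] 1.03
top blue [260. 222.] 358.5 [0.5843 0.1668] 5.09
side orange [234. 294.] 527.5 [0.5864 0.2957] 0.95
side orange [309. 287.] 499.5 [0.4635 0.1749] 1.08
side blue [220. 353.] 657.5 [0.5017 0.4324] 0.82
side blue [282. 331.] 586.0 [0.4349 0.3127] 0.95
side blue [270. 262.] 220.5 [0.5735 0.1882] 8.88
```

View pics/aw.png

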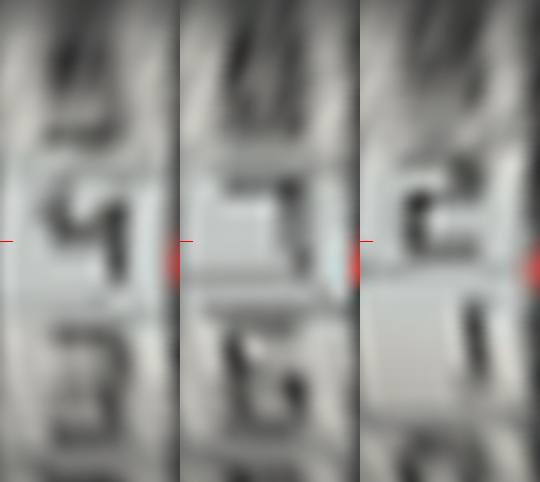

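View pics/at.png

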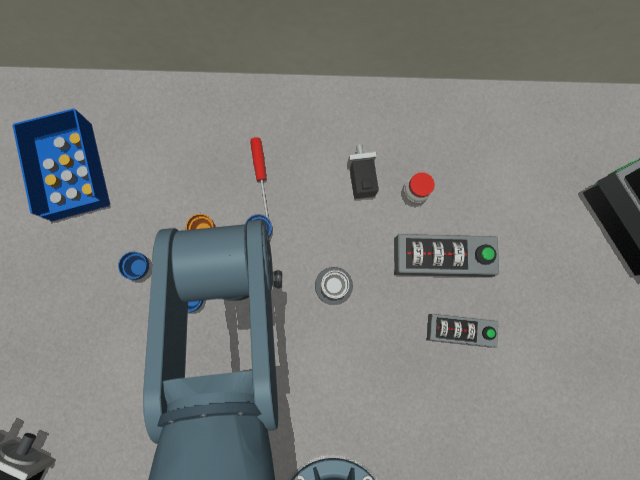

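View pics/as.png

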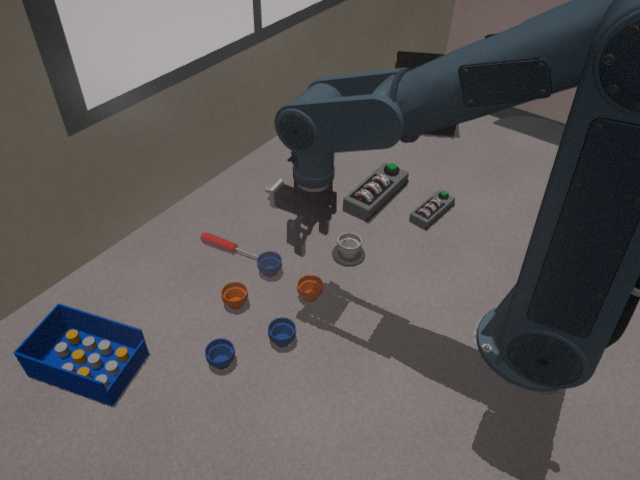

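The wheels read 4 7 2. Left and mid are nearly square and right is about 0.15 rad low, so I'll trim it later with the arm out of view. Now the orange cowl at (0.464, 0.172).

```bash
python3 -m inch '[{"delta_pos":[0.2,0.1,4],"rotation":[0,0,0]},{"delta_pos":[0,0,4],"rotation":[0,0,0]},{"delta_pos":[0,0,3.5],"rotation":[0,0,0]},{"delta_pos":[0,0,1.5],"rotation":[0,0,0]},{"delta_pos":[0,0,0.7],"rotation":[0,0,0]},{"delta_pos":[0,0,0],"rotation":[0,0,0]},{"delta_pos":[0,0,0],"rotation":[0,0,0]}]'; python3 -m inch '[{"delta_pos":[0,0,0],"rotation":[0,0,0]},{"delta_pos":[0,0,0],"rotation":[0,0,0]},{"delta_pos":[0,0,0],"rotation":[0,0,0]},{"delta_pos":[0,0,0],"rotation":[0,0,0]},{"delta_pos":[0,0,0],"rotation":[0,0,0]}]' 4.5
python3 -c "
from h import *
save(camera('side'),'g1',(240,150,380,320),4)"
```

```text
time_s: 21.2
eef_pos: [0.4654, 0.1711, 0.0269]
eef_rot: [-0.0, 1.0, -0.001, 0.001]
wrist_force: [0.2, -0.4, 0.3]
opening: 0.993
time_s: 21.7
eef_pos: [0.4655, 0.1717, 0.028]
eef_rot: [0.0, 1.0, 0.0, 0.001]
wrist_force: [-4.1, -2.4, 12.0]
opening: 0.676
```

View pics/g1.png

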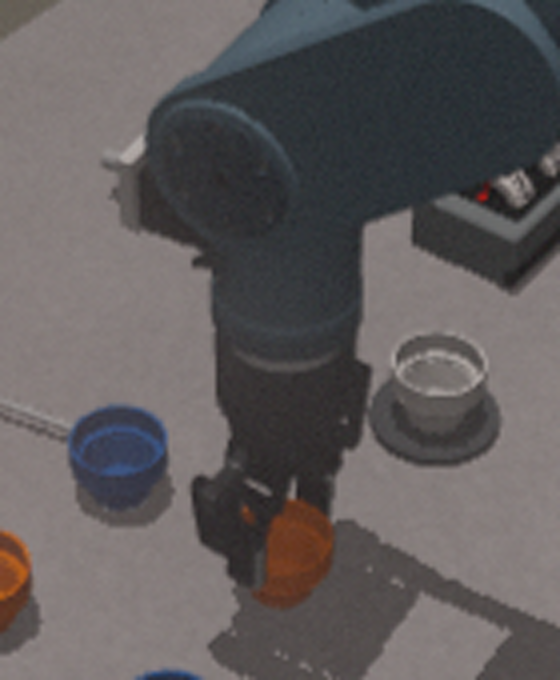

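```bash
python3 -m inch '[{"delta_pos":[0,0,-2],"rotation":[0,0,0]},{"delta_pos":[0,0,-4],"rotation":[0,0,0]},{"delta_pos":[0,0,-4],"rotation":[0,0,0]},{"delta_pos":[0,0,0],"rotation":[0,0,0]},{"delta_pos":[0,0,0],"rotation":[0,0,0]}]'
python3 -c "
from h import *
save(camera('side'),'g2',(240,150,380,320),4)"
```

```text
time_s: 22.25
eef_pos: [0.4652, 0.1718, 0.1274]
eef_rot: [-0.0, 1.0, 0.0, 0.002]
wrist_force: [-0.7, -0.1, -1.4]
opening: 0.675
```

View pics/g2.png

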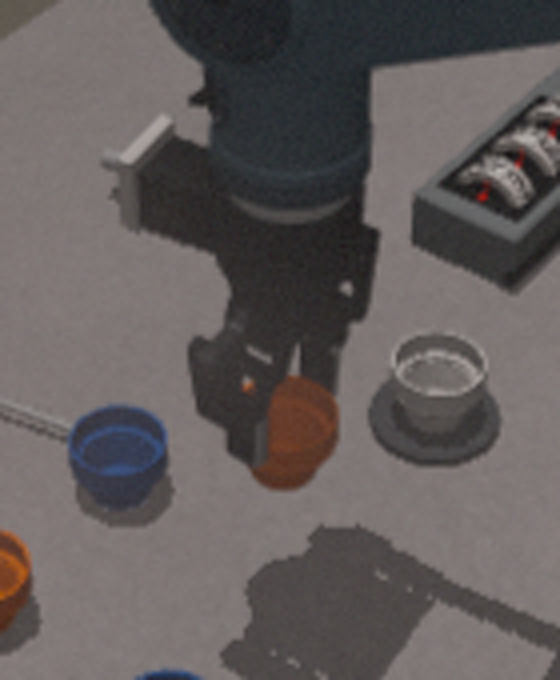

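The cowl is held upright. Now I'll carry it over the stand.

```bash
python3 -m inch '[{"delta_pos":[0,2,0],"rotation":[0,0,0]},{"delta_pos":[0,3.5,0],"rotation":[0,0,0]},{"delta_pos":[0,3.5,0],"rotation":[0,0,0]},{"delta_pos":[0.2,3.5,0],"rotation":[0,0,0]},{"delta_pos":[0.2,2.6,0],"rotation":[0,0,0]},{"delta_pos":[0,2,0],"rotation":[0,0,0]},{"delta_pos":[0,0,1.5],"rotation":[0,0,0]},{"delta_pos":[0,0,1.5],"rotation":[0,0,0]},{"delta_pos":[0,0,0],"rotation":[0,0,0]},{"delta_pos":[0,0,0],"rotation":[0,0,0]}]'
python3 -c "
from h import *
save(camera('side'),'g3',(280,150,420,320),4);save(camera('top'),'g3t',(250,200,450,350),4)"
```

```text
time_s: 23.3
eef_pos: [0.4671, 0.0009, 0.0948]
eef_rot: [-0.0, 1.0, -0.0, -0.002]
wrist_force: [0.6, 0.3, -0.9]
opening: 0.673
```

View pics/g3.png

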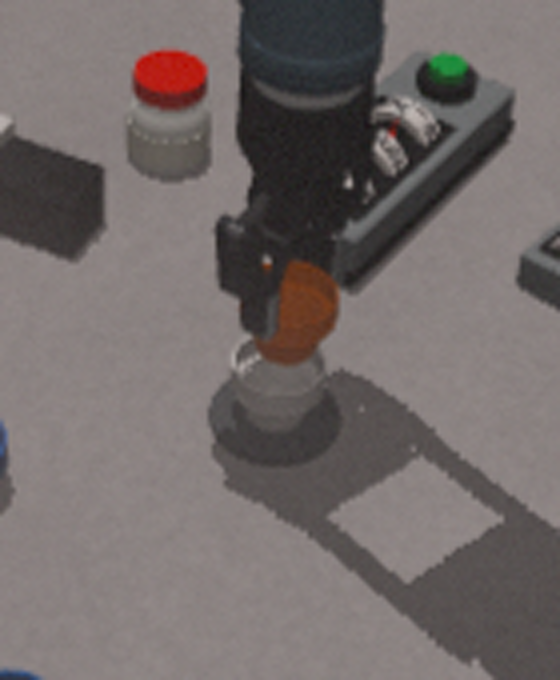

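```bash
python3 - <<'E'
from h import *
c=camera('side')
for z in(.052,.067,.091,.111): print(z,((proj(c,[[.468,.0005,z]])-[280,150])*4).round(0))
m=masks(c['color'])['orange'][150:320,280:420]
ys,xs=np.nonzero(m[55:95,55:90]); print('bottom row',ys.max()+55,'x range by row',[(r+55,(xs[ys==r].min()+55)*4,(xs[ys==r].max()+55)*4+4) for r in range(0,40,2) if (ys==r).any()])
E
```

```text
0.052 [[279. 360.]]
0.067 [[281. 343.]]
0.091 [[283. 314.]]
0.111 [[285. 289.]]
bottom row 89 x range by row [(65, np.int64(264), np.int64(312)), (67, np.int64(264), np.int64(324)), (69, np.int64(280), np.int64(332)), (71, np.int64(280), np.int64(336)), (73, np.int64(280), np.int64(336)), (75, np.int64(280), np.int64(336)), (77, np.int64(280), np.int64(332)), (79, np.int64(276), np.int64(332)), (81, np.int64(276), np.int64(328)), (83, np.int64(276), np.int64(320)), (85, np.int64(260), np.int64(312)), (87, np.int64(264), np.int64(308)), (89, np.int64(276), np.int64(292))]
```

The cowl is about 1 px (2 mm) off the stand's axis, which is within the cone's capture range. Lowering.

```bash
python3 -m inch '[{"delta_pos":[0.1,0,1],"rotation":[0,0,0]},{"delta_pos":[0,0,1],"rotation":[0,0,0]},{"delta_pos":[0,0,1],"rotation":[0,0,0]},{"delta_pos":[0,0,0.5],"rotation":[0,0,0]},{"delta_pos":[0,0,0],"rotation":[0,0,0]},{"delta_pos":[0,0,0],"rotation":[0,0,0]}]'
python3 -m inch '[{"delta_pos":[0,0,0.2],"rotation":[0,0,0]},{"delta_pos":[0,0,0],"rotation":[0,0,0]}]'
python3 -m inch '[{"delta_pos":[0,0,0.2],"rotation":[0,0,0]},{"delta_pos":[0,0,0],"rotation":[0,0,0]}]'
```

```text
time_s: 24.05
eef_pos: [0.4692, 0.0006, 0.0607]
eef_rot: [-0.0, 1.0, -0.0, -0.0]
wrist_force: [-0.5, -0.8, 0.2]
opening: 0.678
time_s: 24.25
eef_pos: [0.4694, 0.0006, 0.0591]
eef_rot: [0.0, 1.0, -0.0, 0.0]
wrist_force: [0.5, -0.4, -0.8]
opening: 0.674
time_s: 24.45
eef_pos: [0.4692, 0.0006, 0.0568]
eef_rot: [-0.0, 1.0, -0.0, -0.0]
wrist_force: [-0.2, -0.4, -1.0]
opening: 0.67
```

```bash
python3 -m inch '[{"delta_pos":[0,0,0.1],"rotation":[0,0,0]},{"delta_pos":[0,0,0],"rotation":[0,0,0]}]'
python3 -m inch '[{"delta_pos":[0,0,0.1],"rotation":[0,0,0]},{"delta_pos":[0,0,0],"rotation":[0,0,0]}]'
python3 -m inch '[{"delta_pos":[0,0,0.1],"rotation":[0,0,0]},{"delta_pos":[0,0,0],"rotation":[0,0,0]}]'
```

```text
time_s: 24.65
eef_pos: [0.4693, 0.0006, 0.0561]
eef_rot: [0.0, 1.0, -0.0, 0.0]
wrist_force: [-1.4, 0.1, 0.5]
opening: 0.674
time_s: 24.85
eef_pos: [0.4694, 0.0006, 0.056]
eef_rot: [0.0, 1.0, -0.0, -0.0]
wrist_force: [-4.8, 1.0, 11.8]
opening: 0.674
time_s: 25.05
eef_pos: [0.4695, 0.0006, 0.0559]
eef_rot: [0.0, 1.0, 0.0, -0.0]
wrist_force: [-9.3, 1.2, 23.1]
opening: 0.673
```

Contact came at TCP z = 0.056, as predicted for a seated cowl. Releasing and lifting.

```bash
python3 -m inch '[{"delta_pos":[0,0,-0.15],"rotation":[0,0,0]},{"delta_pos":[-0.1,0,0],"rotation":[0,0,0]},{"delta_pos":[0,0,0],"rotation":[0,0,0]}]' && python3 -m inch '[{"delta_pos":[0,0,0],"rotation":[0,0,0]},{"delta_pos":[0,0,0],"rotation":[0,0,0]},{"delta_pos":[0,0,0],"rotation":[0,0,0]},{"delta_pos":[0,0,-2],"rotation":[0,0,0]},{"delta_pos":[0,0,-4],"rotation":[0,0,0]},{"delta_pos":[0,-3,-4],"rotation":[0,0,0]},{"delta_pos":[0,-4,0],"rotation":[0,0,0]},{"delta_pos":[0,-4,0],"rotation":[0,0,0]},{"delta_pos":[0,0,0],"rotation":[0,0,0]},{"delta_pos":[0,0,0],"rotation":[0,0,0]}]' 8.5
cat > look.py <<'E'
from h import *
import sys
T=camera('top');S=camera('side'); n=sys.argv[1]
a=cv2.resize(T['color'][190:320,110:370],None,fx=2.5,fy=2.5,interpolation=cv2.INTER_CUBIC)
save(T,n+'t',(100,190,380,330),2.8); save(S,n+'s',(190,150,400,380),2.6)
for nm,c in(('top',T),('side',S)):
    for r in cowls(c): print(nm,r[0],r[1],r[2],r[3],r[4])
E
python3 look.py b
```

```text
time_s: 25.35
eef_pos: [0.4692, 0.0004, 0.0561]
eef_rot: [0.0, 1.0, -0.0, 0.001]
wrist_force: [1.5, 0.6, 5.7]
opening: 0.676
time_s: 26.35
eef_pos: [0.4678, 0.1112, 0.1551]
eef_rot: [0.0, 1.0, 0.001, -0.0]
wrist_force: [1.3, -0.2, -0.1]
opening: 0.997
top orange [336. 284.] 636.0 [ 0.4687 -0.0036] 0.58
top orange [200. 227.] 598.0 [0.5856 0.2909] 0.92
top blue [188. 298.] 632.0 [0.4351 0.3069] 0.79
top blue [133. 265.] 654.5 [0.5012 0.4275] 1.03
top blue [258. 220.] 190.5 [0.5847 0.1662] 8.93
side orange [234. 294.] 531.0 [0.5864 0.2957] 0.95
side orange [350. 237.] 384.5 [ 0.4828 -0.0247] 0.95
side blue [220. 353.] 648.5 [0.5015 0.4326] 0.77
side blue [281. 331.] 585.5 [0.4348 0.3128] 1.21
side blue [270. 262.] 201.5 [0.5741 0.1879] 8.2
```

View pics/bs.png

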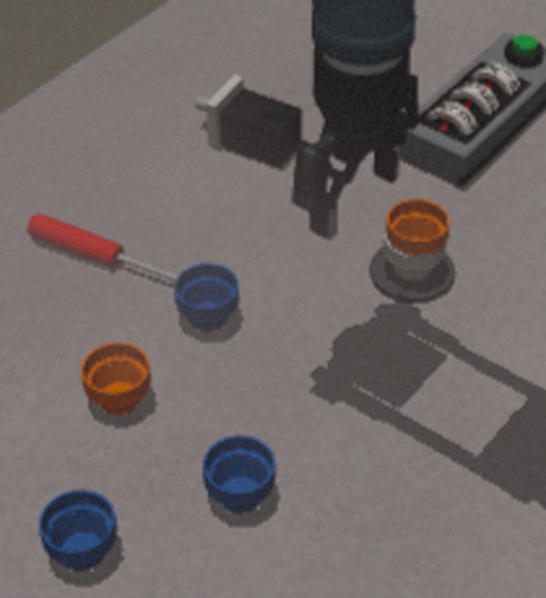

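View pics/bt.png

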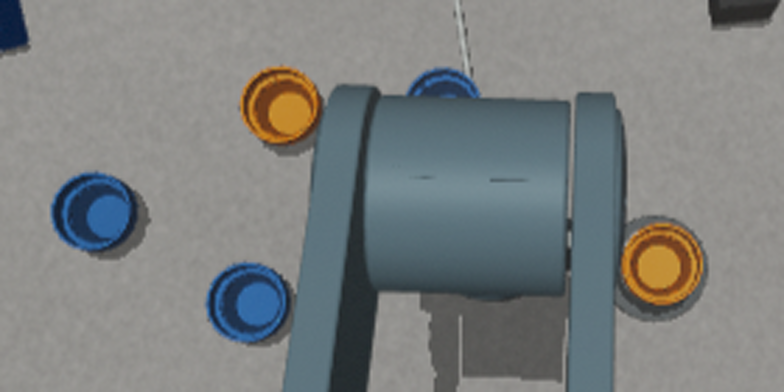

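The first cowl is seated (orange collar at (415,225) in the side crop), and nothing else has moved. Next is the blue cowl at (0.588, 0.167) by the screwdriver tip, with the jaws along y so they straddle it clear of the shaft.

```bash
python3 -m inch '[{"delta_pos":[4,-2,0],"rotation":[0,0,0]},{"delta_pos":[4,-2,0],"rotation":[0,0,0]},{"delta_pos":[4,-1.6,0],"rotation":[0,0,0]},{"delta_pos":[0,0,0],"rotation":[0,0,0]},{"delta_pos":[0,0,4],"rotation":[0,0,0]},{"delta_pos":[0,0,3],"rotation":[0,0,0]},{"delta_pos":[0,0,0],"rotation":[0,0,0]}]'; python3 -c "
from h import *
save(camera('side'),'g4',(200,150,340,320),4);save(camera('top'),'g4t',(200,180,340,300),4)"
```

```text
time_s: 27.15
eef_pos: [0.5841, 0.1646, 0.0802]
eef_rot: [0.001, 1.0, -0.001, -0.005]
wrist_force: [-0.7, 0.2, -0.1]
opening: 0.992
```

View pics/g4.png

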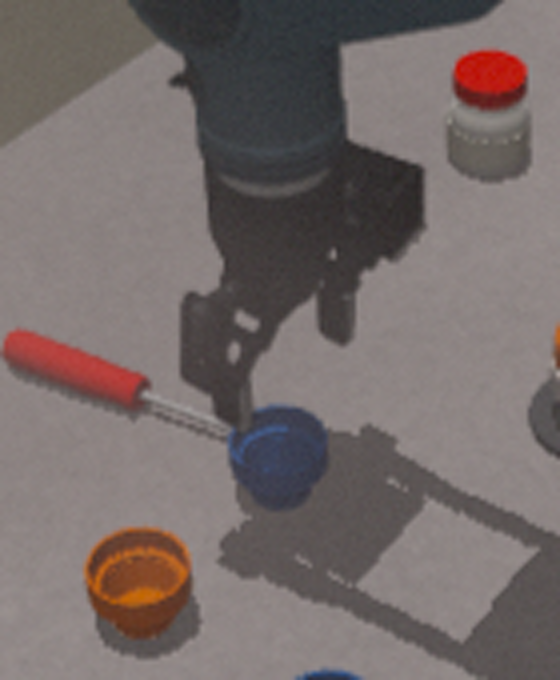

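```bash
python3 -m inch '[{"delta_pos":[0,0,2],"rotation":[0,0,0]},{"delta_pos":[0,0,1.5],"rotation":[0,0,0]},{"delta_pos":[0,0,0],"rotation":[0,0,0]},{"delta_pos":[0,0,0],"rotation":[0,0,0]},{"delta_pos":[0,0,0],"rotation":[0,0,0]}]'
```

```text
time_s: 27.75
eef_pos: [0.5891, 0.1666, 0.0517]
eef_rot: [-0.0, 1.0, -0.0, 0.001]
wrist_force: [0.1, -0.7, -0.4]
opening: 0.993
```

```bash
python3 -m inch '[{"delta_pos":[0,0,1.5],"rotation":[0,0,0]},{"delta_pos":[0,0,1.0],"rotation":[0,0,0]},{"delta_pos":[0,0,0],"rotation":[0,0,0]},{"delta_pos":[0,0,0],"rotation":[0,0,0]}]'; python3 -m inch '[{"delta_pos":[0,0,0],"rotation":[0,0,0]},{"delta_pos":[0,0,0],"rotation":[0,0,0]},{"delta_pos":[0,0,0],"rotation":[0,0,0]},{"delta_pos":[0,0,0],"rotation":[0,0,0]},{"delta_pos":[0,0,0],"rotation":[0,0,0]}]' 4.5;  python3 -m inch '[{"delta_pos":[0,0,-2],"rotation":[0,0,0]},{"delta_pos":[0,0,-4],"rotation":[0,0,0]},{"delta_pos":[0,0,-4],"rotation":[0,0,0]},{"delta_pos":[0,0,-3],"rotation":[0,0,0]},{"delta_pos":[0,0,0],"rotation":[0,0,0]},{"delta_pos":[0,0,0],"rotation":[0,0,0]}]'
```

```text
time_s: 28.15
eef_pos: [0.5877, 0.1665, 0.0245]
eef_rot: [0.0, 1.0, -0.0, -0.001]
wrist_force: [-0.0, 0.5, 0.2]
opening: 0.994
time_s: 28.65
eef_pos: [0.5894, 0.1667, 0.0266]
eef_rot: [-0.0, 1.0, -0.0, 0.001]
wrist_force: [0.5, -0.3, 6.5]
opening: 0.669
time_s: 29.25
eef_pos: [0.5883, 0.1666, 0.1557]
eef_rot: [-0.0, 1.0, -0.0, 0.0]
wrist_force: [0.1, -0.1, -0.6]
opening: 0.664
```

```bash
python3 -m inch '[{"delta_pos":[-2,2.6,0],"rotation":[0,0,0]},{"delta_pos":[-2.5,3.5,0],"rotation":[0,0,0]},{"delta_pos":[-2.5,3.5,0],"rotation":[0,0,0]},{"delta_pos":[-2.5,3.5,0],"rotation":[0,0,0]},{"delta_pos":[-2.5,3.5,0],"rotation":[0,0,0]},{"delta_pos":[0,0,0],"rotation":[0,0,0]},{"delta_pos":[0,0,2.5],"rotation":[0,0,0]},{"delta_pos":[0,0,2.0],"rotation":[0,0,0]},{"delta_pos":[0,0,0],"rotation":[0,0,0]},{"delta_pos":[0,0,0],"rotation":[0,0,0]}]'
python3 -c "
from h import *
save(camera('side'),'g5',(280,150,420,320),4);save(camera('top'),'g5t',(250,200,450,350),4)"
```

```text
time_s: 30.25
eef_pos: [0.4674, 0.0011, 0.1094]
eef_rot: [-0.0, 1.0, 0.0, -0.002]
wrist_force: [1.0, -0.5, -0.6]
opening: 0.671
```

View pics/g5.png

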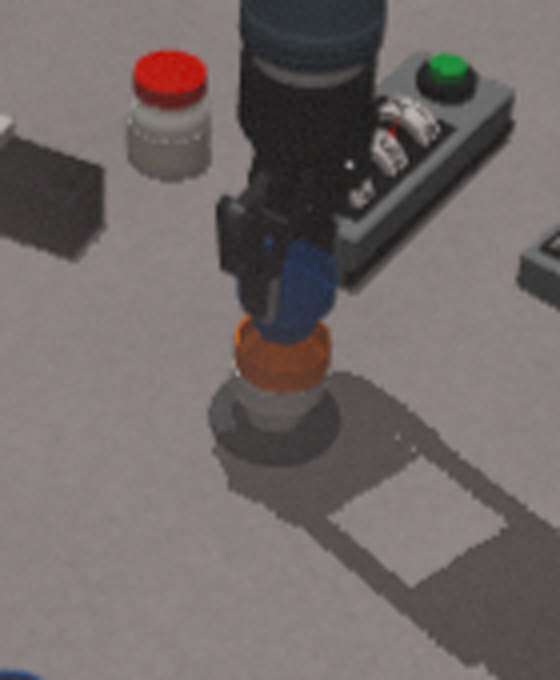

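The second cowl hangs squarely over the first. Lowering.

```bash
python3 -m inch '[{"delta_pos":[0,0,1],"rotation":[0,0,0]},{"delta_pos":[0,0,1],"rotation":[0,0,0]},{"delta_pos":[0,0,0.8],"rotation":[0,0,0]},{"delta_pos":[0,0,0.3],"rotation":[0,0,0]},{"delta_pos":[0,0,0],"rotation":[0,0,0]},{"delta_pos":[0,0,0],"rotation":[0,0,0]}]'
for i in 1 2 3; do python3 -m inch '[{"delta_pos":[0,0,0.1],"rotation":[0,0,0]},{"delta_pos":[0,0,0],"rotation":[0,0,0]}]' | grep -v rot; done
```

```text
time_s: 30.95
eef_pos: [0.4683, 0.0006, 0.0794]
eef_rot: [-0.0, 1.0, -0.0, -0.0]
wrist_force: [-0.2, -0.4, -1.5]
opening: 0.67
time_s: 31.15
eef_pos: [0.4685, 0.0005, 0.0786]
wrist_force: [-0.1, 0.6, -0.3]
opening: 0.667
time_s: 31.35
eef_pos: [0.4683, 0.0006, 0.0774]
wrist_force: [0.1, 0.2, -0.3]
opening: 0.668
time_s: 31.55
eef_pos: [0.4682, 0.0006, 0.0763]
wrist_force: [-0.1, 0.0, -1.0]
opening: 0.667
```

```bash
for i in 1 2 3; do python3 -m inch '[{"delta_pos":[0,0,0.1],"rotation":[0,0,0]},{"delta_pos":[0,0,0],"rotation":[0,0,0]}]' | grep -v rot; done
```

```text
time_s: 31.75
eef_pos: [0.4682, 0.0006, 0.0753]
wrist_force: [-0.5, 0.1, -1.0]
opening: 0.669
time_s: 31.95
eef_pos: [0.4684, 0.0006, 0.0746]
wrist_force: [-1.0, 1.0, 1.1]
opening: 0.667
time_s: 32.15
eef_pos: [0.4685, 0.0006, 0.0744]
wrist_force: [-4.3, 1.6, 10.3]
opening: 0.667
```

It seated at 0.0745 as predicted. I'll release and go to the orange cowl at (0.5876, 0.2933).

```bash
python3 -m inch '[{"delta_pos":[0,0,-0.1],"rotation":[0,0,0]},{"delta_pos":[0,0,0],"rotation":[0,0,0]},{"delta_pos":[0,0,0],"rotation":[0,0,0]},{"delta_pos":[0,0,0],"rotation":[0,0,0]},{"delta_pos":[0,0,-2],"rotation":[0,0,0]},{"delta_pos":[0,0,-4],"rotation":[0,0,0]},{"delta_pos":[0,0,-4],"rotation":[0,0,0]},{"delta_pos":[1.6,-4,0],"rotation":[0,0,0]},{"delta_pos":[1.6,-4,0],"rotation":[0,0,0]},{"delta_pos":[1.6,-4,0],"rotation":[0,0,0]}]' 8.5; python3 -m inch '[{"delta_pos":[1.6,-4,0],"rotation":[0,0,0]},{"delta_pos":[1.6,-4,0],"rotation":[0,0,0]},{"delta_pos":[1.6,-4,0],"rotation":[0,0,0]},{"delta_pos":[1.6,-4,0],"rotation":[0,0,0]},{"delta_pos":[0.7,-1.3,0],"rotation":[0,0,0]},{"delta_pos":[0,0,3],"rotation":[0,0,0]},{"delta_pos":[0,0,3],"rotation":[0,0,0]},{"delta_pos":[0,0,0],"rotation":[0,0,0]},{"delta_pos":[0,0,0],"rotation":[0,0,0]}]'; python3 look.py c
```

```text
time_s: 33.15
eef_pos: [0.5171, 0.1217, 0.175]
eef_rot: [0.0, 1.0, -0.001, 0.001]
wrist_force: [0.8, -0.1, 0.1]
opening: 0.99
time_s: 34.05
eef_pos: [0.5868, 0.2934, 0.114]
eef_rot: [0.0, 1.0, -0.0, -0.001]
wrist_force: [1.3, 0.6, -0.0]
opening: 0.998
top orange [204. 230.] 259.0 [0.5735 0.2652] 7.56
top blue [337. 282.] 653.5 [ 0.4723 -0.0052] 0.7
side orange [234. 294.] 527.5 [0.5865 0.2961] 1.05
side blue [220. 353.] 658.0 [0.5017 0.4325] 0.84
side blue [282. 332.] 585.5 [0.4348 0.3128] 1.23
side blue [351. 228.] 264.5 [ 0.4873 -0.0409] 6.13
```

View pics/cs.png

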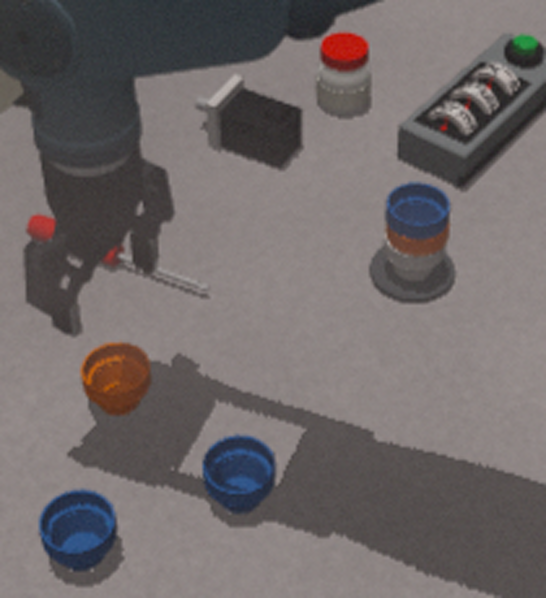

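```bash
python3 -m inch '[{"delta_pos":[0,0,4],"rotation":[0,0,0]},{"delta_pos":[0,0,3],"rotation":[0,0,0]},{"delta_pos":[0,0,1.8],"rotation":[0,0,0]},{"delta_pos":[0,0,0],"rotation":[0,0,0]},{"delta_pos":[0,0,0],"rotation":[0,0,0]},{"delta_pos":[0,0,0],"rotation":[0,0,0]}]'
```

```text
time_s: 34.75
eef_pos: [0.5891, 0.2941, 0.0289]
eef_rot: [-0.001, 1.0, -0.0, 0.002]
wrist_force: [0.2, -0.9, -0.2]
opening: 0.994
```

```bash
python3 -m inch '[{"delta_pos":[-0.1,0,0.2],"rotation":[0,0,0]},{"delta_pos":[0,0,0],"rotation":[0,0,0]},{"delta_pos":[0,0,0],"rotation":[0,0,0]}]'; python3 -m inch '[{"delta_pos":[0,0,0],"rotation":[0,0,0]},{"delta_pos":[0,0,0],"rotation":[0,0,0]},{"delta_pos":[0,0,0],"rotation":[0,0,0]},{"delta_pos":[0,0,0],"rotation":[0,0,0]},{"delta_pos":[0,0,0],"rotation":[0,0,0]}]' 4.5;  python3 -m inch '[{"delta_pos":[0,0,-2],"rotation":[0,0,0]},{"delta_pos":[0,0,-4],"rotation":[0,0,0]},{"delta_pos":[0,0,-4],"rotation":[0,0,0]},{"delta_pos":[0,0,-4],"rotation":[0,0,0]},{"delta_pos":[0,0,-1],"rotation":[0,0,0]},{"delta_pos":[0,0,0],"rotation":[0,0,0]},{"delta_pos":[0,0,0],"rotation":[0,0,0]}]'
```

```text
time_s: 35.05
eef_pos: [0.5865, 0.2937, 0.025]
eef_rot: [-0.0, 1.0, -0.0, 0.0]
wrist_force: [0.1, 0.8, 0.5]
opening: 0.995
time_s: 35.55
eef_pos: [0.5871, 0.2937, 0.0254]
eef_rot: [-0.0, 1.0, -0.0, 0.001]
wrist_force: [-0.6, -0.8, 5.3]
opening: 0.679
time_s: 36.25
eef_pos: [0.5852, 0.2932, 0.1723]
eef_rot: [0.0, 1.0, -0.0, -0.001]
wrist_force: [-0.1, -0.1, -1.3]
opening: 0.679
```

```bash
python3 -m inch '[{"delta_pos":[-1,2.3,0],"rotation":[0,0,0]},{"delta_pos":[-1.5,3.8,0],"rotation":[0,0,0]},{"delta_pos":[-1.5,3.8,0],"rotation":[0,0,0]},{"delta_pos":[-1.5,3.8,0],"rotation":[0,0,0]},{"delta_pos":[-1.5,3.8,0],"rotation":[0,0,0]},{"delta_pos":[-1.5,3.8,0],"rotation":[0,0,0]},{"delta_pos":[-1.5,3.8,0],"rotation":[0,0,0]},{"delta_pos":[-1.2,2.5,0],"rotation":[0,0,0]},{"delta_pos":[-0.6,1.7,0],"rotation":[0,0,0]},{"delta_pos":[0,0,0],"rotation":[0,0,0]}]'; python3 -m inch '[{"delta_pos":[0,0,2],"rotation":[0,0,0]},{"delta_pos":[0,0,2],"rotation":[0,0,0]},{"delta_pos":[0,0,0.5],"rotation":[0,0,0]},{"delta_pos":[0,0,0],"rotation":[0,0,0]},{"delta_pos":[0,0,0],"rotation":[0,0,0]}]'
python3 -c "
from h import *
save(camera('side'),'g6',(280,130,420,300),4)"
```

```text
time_s: 37.25
eef_pos: [0.4661, -0.0008, 0.172]
eef_rot: [-0.0, 1.0, -0.002, -0.002]
wrist_force: [-0.2, 0.3, -0.5]
opening: 0.676
time_s: 37.75
eef_pos: [0.4685, 0.001, 0.1295]
eef_rot: [-0.0, 1.0, 0.0, -0.0]
wrist_force: [0.5, -0.5, -1.9]
opening: 0.676
```

View pics/g6.png

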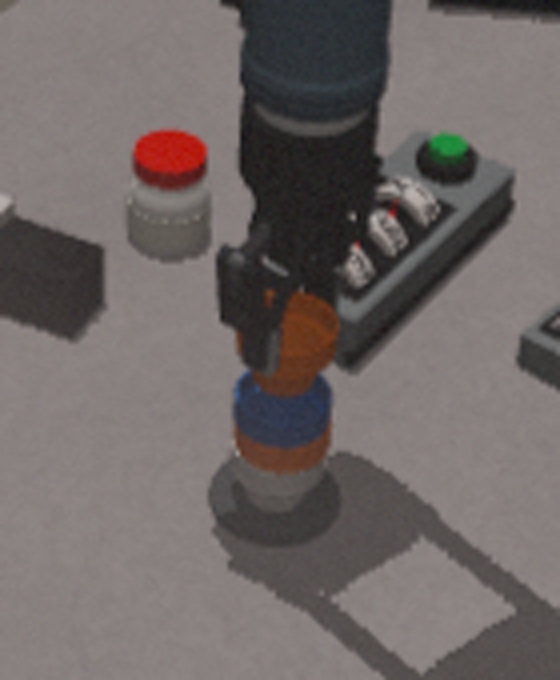

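Aligned. I'll lower toward the predicted seat at 0.0935.

```bash
python3 -m inch '[{"delta_pos":[0,0,1],"rotation":[0,0,0]},{"delta_pos":[0,0,1],"rotation":[0,0,0]},{"delta_pos":[0,0,1],"rotation":[0,0,0]},{"delta_pos":[0,0,0.3],"rotation":[0,0,0]},{"delta_pos":[0,0,0],"rotation":[0,0,0]},{"delta_pos":[0,0,0],"rotation":[0,0,0]}]'
for i in 1 2 3 ; do python3 -m inch '[{"delta_pos":[0,0,0.1],"rotation":[0,0,0]},{"delta_pos":[0,0,0],"rotation":[0,0,0]}]' | grep -v rot; done
```

```text
time_s: 38.4
eef_pos: [0.4683, 0.0005, 0.0964]
eef_rot: [-0.0, 1.0, -0.0, -0.0]
wrist_force: [-0.2, -0.5, -0.2]
opening: 0.679
time_s: 38.6
eef_pos: [0.4685, 0.0005, 0.0957]
wrist_force: [-0.5, 0.2, -1.7]
opening: 0.678
time_s: 38.8
eef_pos: [0.4683, 0.0006, 0.0945]
wrist_force: [-0.0, 0.6, -0.4]
opening: 0.681
time_s: 39.0
eef_pos: [0.4683, 0.0006, 0.0934]
wrist_force: [-0.0, -0.0, -1.0]
opening: 0.675
```

```bash
for i in 1 2; do python3 -m inch '[{"delta_pos":[0,0,0.1],"rotation":[0,0,0]},{"delta_pos":[0,0,0],"rotation":[0,0,0]}]' | grep -v rot; done
```

```text
time_s: 39.2
eef_pos: [0.4685, 0.0006, 0.0933]
wrist_force: [-3.7, -0.2, 8.5]
opening: 0.676
time_s: 39.4
eef_pos: [0.4688, 0.0006, 0.0932]
wrist_force: [-6.7, 1.1, 15.6]
opening: 0.679
```

Seated. I'll release and go to the blue cowl at (0.436, 0.310).

```bash
python3 -m inch '[{"delta_pos":[0,0,-0.15],"rotation":[0,0,0]},{"delta_pos":[0,0,0],"rotation":[0,0,0]},{"delta_pos":[0,0,0],"rotation":[0,0,0]},{"delta_pos":[0,0,0],"rotation":[0,0,0]},{"delta_pos":[0,0,-2],"rotation":[0,0,0]},{"delta_pos":[0,0,-4],"rotation":[0,0,0]},{"delta_pos":[0,0,-4],"rotation":[0,0,0]},{"delta_pos":[-0.4,-4,0],"rotation":[0,0,0]},{"delta_pos":[-0.4,-4,0],"rotation":[0,0,0]},{"delta_pos":[-0.4,-4,0],"rotation":[0,0,0]}]' 8.5; python3 -m inch '[{"delta_pos":[-0.4,-4,0],"rotation":[0,0,0]},{"delta_pos":[-0.4,-4,0],"rotation":[0,0,0]},{"delta_pos":[-0.4,-4,0],"rotation":[0,0,0]},{"delta_pos":[-0.4,-4,0],"rotation":[0,0,0]},{"delta_pos":[-0.5,-3,0],"rotation":[0,0,0]},{"delta_pos":[0,0,4],"rotation":[0,0,0]},{"delta_pos":[0,0,4],"rotation":[0,0,0]},{"delta_pos":[0,0,0],"rotation":[0,0,0]},{"delta_pos":[0,0,0],"rotation":[0,0,0]}]'; python3 look.py d
```

```text
time_s: 40.4
eef_pos: [0.4562, 0.1216, 0.1933]
eef_rot: [-0.0, 1.0, -0.001, 0.0]
wrist_force: [0.3, 1.3, -0.7]
opening: 0.994
time_s: 41.3
eef_pos: [0.4349, 0.3104, 0.1128]
eef_rot: [0.0, 1.0, -0.0, -0.001]
wrist_force: [0.0, -0.4, 0.3]
opening: 0.994
top orange [338. 282.] 690.0 [ 0.4752 -0.0075] 0.72
side orange [350. 243.] 159.0 [0.4498 0.02  ] 11.26
side orange [350. 224.] 421.5 [ 0.5107 -0.0703] 1.3
side blue [219. 353.] 651.5 [0.5017 0.4325] 0.77
side blue [281. 331.] 592.0 [0.4349 0.3133] 1.52
```

View pics/ds.png

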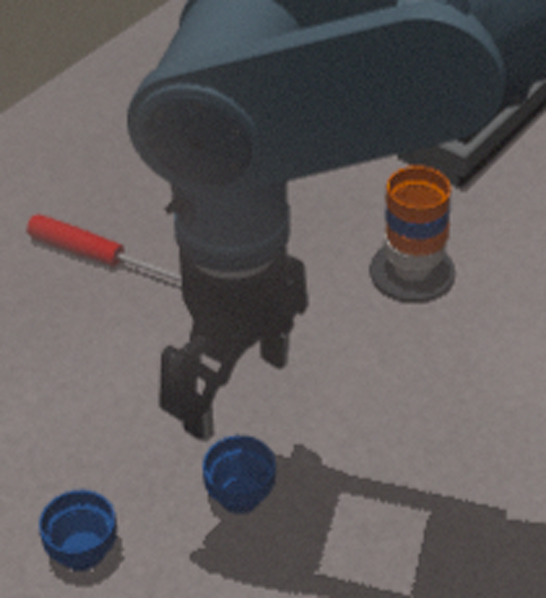

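Three cowls are nested straight. The two remaining blue ones are where they were. Gripping the fourth.

```bash
python3 -m inch '[{"delta_pos":[0,0,4],"rotation":[0,0,0]},{"delta_pos":[0,0,3],"rotation":[0,0,0]},{"delta_pos":[0,0,1.7],"rotation":[0,0,0]},{"delta_pos":[0,0,0],"rotation":[0,0,0]},{"delta_pos":[0,0,0],"rotation":[0,0,0]},{"delta_pos":[0,0,0],"rotation":[0,0,0]}]'
```

```text
time_s: 42.0
eef_pos: [0.4372, 0.3113, 0.0283]
eef_rot: [-0.001, 1.0, -0.0, 0.002]
wrist_force: [1.1, -0.6, 0.6]
opening: 0.997
```

```bash
python3 -m inch '[{"delta_pos":[0,0,0.1],"rotation":[0,0,0]},{"delta_pos":[0,0,0],"rotation":[0,0,0]},{"delta_pos":[0,0,0],"rotation":[0,0,0]}]'; python3 -m inch '[{"delta_pos":[0,0,0],"rotation":[0,0,0]},{"delta_pos":[0,0,0],"rotation":[0,0,0]},{"delta_pos":[0,0,0],"rotation":[0,0,0]},{"delta_pos":[0,0,0],"rotation":[0,0,0]},{"delta_pos":[0,0,0],"rotation":[0,0,0]}]' 4.5;  python3 -m inch '[{"delta_pos":[0,0,-2],"rotation":[0,0,0]},{"delta_pos":[0,0,-4],"rotation":[0,0,0]},{"delta_pos":[0,0,-4],"rotation":[0,0,0]},{"delta_pos":[0,0,-4],"rotation":[0,0,0]},{"delta_pos":[0,0,-3],"rotation":[0,0,0]},{"delta_pos":[0,0,0],"rotation":[0,0,0]},{"delta_pos":[0,0,0],"rotation":[0,0,0]}]'
```

```text
time_s: 42.3
eef_pos: [0.4356, 0.3108, 0.0255]
eef_rot: [-0.0, 1.0, -0.0, 0.0]
wrist_force: [0.1, -0.6, 0.2]
opening: 0.997
time_s: 42.8
eef_pos: [0.4359, 0.3108, 0.0257]
eef_rot: [-0.0, 1.0, -0.0, 0.0]
wrist_force: [-0.4, -0.5, 4.6]
opening: 0.667
time_s: 43.5
eef_pos: [0.4354, 0.3106, 0.1951]
eef_rot: [-0.0, 1.0, -0.0, 0.0]
wrist_force: [-0.2, -0.1, -1.5]
opening: 0.672
```

```bash
python3 -m inch '[{"delta_pos":[0.4,3,0],"rotation":[0,0,0]},{"delta_pos":[0.4,4,0],"rotation":[0,0,0]},{"delta_pos":[0.4,4,0],"rotation":[0,0,0]},{"delta_pos":[0.4,4,0],"rotation":[0,0,0]},{"delta_pos":[0.4,4,0],"rotation":[0,0,0]},{"delta_pos":[0.4,4,0],"rotation":[0,0,0]},{"delta_pos":[0.4,4,0],"rotation":[0,0,0]},{"delta_pos":[0.4,2.5,0],"rotation":[0,0,0]},{"delta_pos":[0,1.5,0],"rotation":[0,0,0]},{"delta_pos":[0,0,0],"rotation":[0,0,0]}]'; python3 -m inch '[{"delta_pos":[0,0,2],"rotation":[0,0,0]},{"delta_pos":[0,0,2],"rotation":[0,0,0]},{"delta_pos":[0,0,0.5],"rotation":[0,0,0]},{"delta_pos":[0,0,0],"rotation":[0,0,0]},{"delta_pos":[0,0,0],"rotation":[0,0,0]}]'
python3 -c "
from h import *
save(camera('side'),'g7',(280,130,420,300),4)"
```

```text
time_s: 44.5
eef_pos: [0.466, -0.0009, 0.1927]
eef_rot: [-0.0, 1.0, -0.002, -0.002]
wrist_force: [-0.3, 0.1, -0.7]
opening: 0.669
time_s: 45.0
eef_pos: [0.4674, 0.001, 0.1501]
eef_rot: [-0.0, 1.0, 0.0, -0.0]
wrist_force: [-0.5, -0.1, -0.9]
opening: 0.667
```

View pics/g7.png

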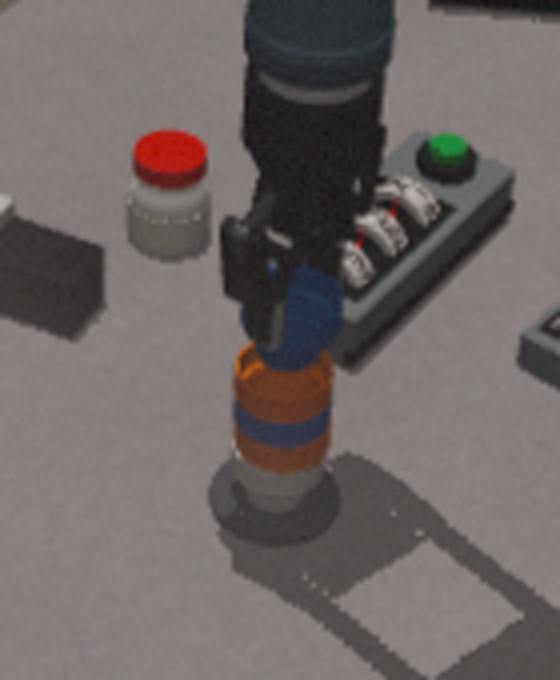

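```bash
python3 -m inch '[{"delta_pos":[0.1,0,1],"rotation":[0,0,0]},{"delta_pos":[0,0,1],"rotation":[0,0,0]},{"delta_pos":[0,0,1],"rotation":[0,0,0]},{"delta_pos":[0,0,0.3],"rotation":[0,0,0]},{"delta_pos":[0,0,0],"rotation":[0,0,0]},{"delta_pos":[0,0,0],"rotation":[0,0,0]}]'
for i in 1 2 3 ; do python3 -m inch '[{"delta_pos":[0,0,0.1],"rotation":[0,0,0]},{"delta_pos":[0,0,0],"rotation":[0,0,0]}]' | grep -v rot; done
```

```text
time_s: 45.65
eef_pos: [0.4683, 0.0005, 0.1169]
eef_rot: [-0.0, 1.0, -0.0, -0.0]
wrist_force: [-0.1, -0.6, -1.1]
opening: 0.67
time_s: 45.85
eef_pos: [0.4685, 0.0005, 0.1162]
wrist_force: [0.8, -0.6, -1.5]
opening: 0.663
time_s: 46.05
eef_pos: [0.4682, 0.0006, 0.1149]
wrist_force: [0.1, -0.5, -0.7]
opening: 0.663
time_s: 46.25
eef_pos: [0.4682, 0.0006, 0.1138]
wrist_force: [0.6, -0.1, -0.9]
opening: 0.666
```

```bash
for i in 1 2; do python3 -m inch '[{"delta_pos":[0,0,0.1],"rotation":[0,0,0]},{"delta_pos":[0,0,0],"rotation":[0,0,0]}]' | grep -v rot; done
```

```text
time_s: 46.45
eef_pos: [0.4685, 0.0006, 0.1136]
wrist_force: [-2.1, 1.1, 5.0]
opening: 0.667
time_s: 46.65
eef_pos: [0.4688, 0.0006, 0.1134]
wrist_force: [-6.0, 1.9, 12.0]
opening: 0.667
```

Seated at the predicted height. I'll release and go to the last one at (0.503, 0.430).

```bash
python3 -m inch '[{"delta_pos":[0,0,-0.15],"rotation":[0,0,0]},{"delta_pos":[0,0,0],"rotation":[0,0,0]},{"delta_pos":[0,0,0],"rotation":[0,0,0]},{"delta_pos":[0,0,0],"rotation":[0,0,0]},{"delta_pos":[0,0,-2],"rotation":[0,0,0]},{"delta_pos":[0,0,-4],"rotation":[0,0,0]},{"delta_pos":[0,0,-4],"rotation":[0,0,0]},{"delta_pos":[0.3,-4,0],"rotation":[0,0,0]},{"delta_pos":[0.3,-4,0],"rotation":[0,0,0]},{"delta_pos":[0.3,-4,0],"rotation":[0,0,0]}]' 8.5; python3 -m inch '[{"delta_pos":[0.3,-4,0],"rotation":[0,0,0]},{"delta_pos":[0.3,-4,0],"rotation":[0,0,0]},{"delta_pos":[0.3,-4,0],"rotation":[0,0,0]},{"delta_pos":[0.3,-4,2],"rotation":[0,0,0]},{"delta_pos":[0.3,-4,2],"rotation":[0,0,0]},{"delta_pos":[0.3,-4,2],"rotation":[0,0,0]},{"delta_pos":[0.5,-4,2],"rotation":[0,0,0]},{"delta_pos":[0.3,-3,2],"rotation":[0,0,0]},{"delta_pos":[0,0,0],"rotation":[0,0,0]},{"delta_pos":[0,0,0],"rotation":[0,0,0]}]'; python3 look.py e
```

```text
time_s: 47.65
eef_pos: [0.4775, 0.1216, 0.2139]
eef_rot: [-0.0, 1.0, -0.001, 0.001]
wrist_force: [0.7, -0.6, -0.5]
opening: 0.996
time_s: 48.65
eef_pos: [0.5024, 0.4306, 0.1119]
eef_rot: [0.001, 1.0, 0.001, -0.001]
wrist_force: [-0.1, -0.6, 0.4]
opening: 0.994
top blue [338. 281.] 719.5 [ 0.4769 -0.0098] 0.9
top blue [135. 270.] 402.0 [0.4831 0.4177] 9.19
side orange [349. 230.] 168.0 [ 0.4818 -0.0154] 12.01
side blue [220. 353.] 658.0 [0.5015 0.4328] 0.79
side blue [350. 218.] 402.5 [ 0.5227 -0.0917] 1.32
```

View pics/es.png

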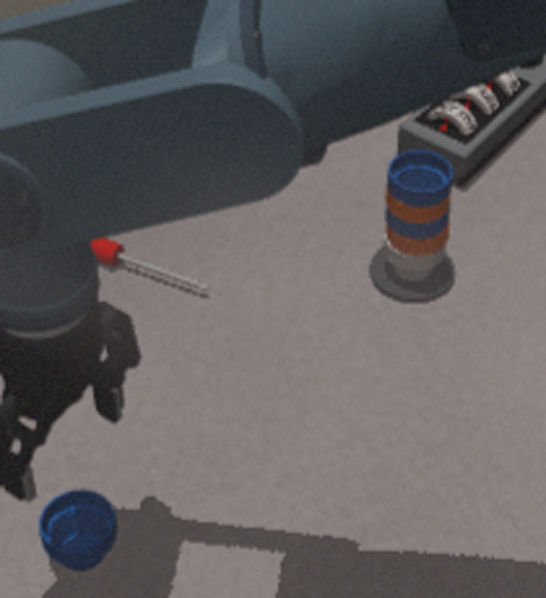

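Four are nested, and the last blue cowl hasn't moved. Gripping it.

```bash
python3 -m inch '[{"delta_pos":[0,0,4],"rotation":[0,0,0]},{"delta_pos":[0,0,3],"rotation":[0,0,0]},{"delta_pos":[0,0,1.6],"rotation":[0,0,0]},{"delta_pos":[0,0,0],"rotation":[0,0,0]},{"delta_pos":[0,0,0],"rotation":[0,0,0]},{"delta_pos":[0,0,0],"rotation":[0,0,0]},{"delta_pos":[0,0,0],"rotation":[0,0,0]}]'; python3 -m inch '[{"delta_pos":[0,0,0],"rotation":[0,0,0]},{"delta_pos":[0,0,0],"rotation":[0,0,0]},{"delta_pos":[0,0,0],"rotation":[0,0,0]},{"delta_pos":[0,0,0],"rotation":[0,0,0]},{"delta_pos":[0,0,0],"rotation":[0,0,0]}]' 4.5;  python3 -m inch '[{"delta_pos":[0,0,-2],"rotation":[0,0,0]},{"delta_pos":[0,0,-4],"rotation":[0,0,0]},{"delta_pos":[0,0,-4],"rotation":[0,0,0]},{"delta_pos":[0,0,-4],"rotation":[0,0,0]},{"delta_pos":[0,0,-4],"rotation":[0,0,0]},{"delta_pos":[0,0,-1],"rotation":[0,0,0]},{"delta_pos":[0,0,0],"rotation":[0,0,0]},{"delta_pos":[0,0,0],"rotation":[0,0,0]}]'
```

```text
time_s: 49.45
eef_pos: [0.5046, 0.4313, 0.0295]
eef_rot: [-0.001, 1.0, -0.0, 0.001]
wrist_force: [0.0, -0.3, -0.3]
opening: 0.995
time_s: 49.95
eef_pos: [0.5043, 0.4312, 0.029]
eef_rot: [-0.001, 1.0, -0.0, 0.001]
wrist_force: [-0.6, -0.2, 6.5]
opening: 0.664
time_s: 50.75
eef_pos: [0.5024, 0.4301, 0.2153]
eef_rot: [0.001, 1.0, -0.0, -0.001]
wrist_force: [0.2, -0.4, -1.8]
opening: 0.669
```

```bash
python3 -m inch '[{"delta_pos":[-0.3,3,0],"rotation":[0,0,0]},{"delta_pos":[-0.3,4,0],"rotation":[0,0,0]},{"delta_pos":[-0.3,4,0],"rotation":[0,0,0]},{"delta_pos":[-0.3,4,0],"rotation":[0,0,0]},{"delta_pos":[-0.3,4,0],"rotation":[0,0,0]},{"delta_pos":[-0.3,4,0],"rotation":[0,0,0]},{"delta_pos":[-0.3,4,0],"rotation":[0,0,0]},{"delta_pos":[-0.3,4,0],"rotation":[0,0,0]},{"delta_pos":[-0.3,4,0],"rotation":[0,0,0]},{"delta_pos":[-0.3,4,0],"rotation":[0,0,0]}]'; python3 -m inch '[{"delta_pos":[-0.3,2.5,0],"rotation":[0,0,0]},{"delta_pos":[-0.1,1.5,0],"rotation":[0,0,0]},{"delta_pos":[0,0,0],"rotation":[0,0,0]},{"delta_pos":[0,0,2],"rotation":[0,0,0]},{"delta_pos":[0,0,2],"rotation":[0,0,0]},{"delta_pos":[0,0,0],"rotation":[0,0,0]},{"delta_pos":[0,0,0],"rotation":[0,0,0]}]'
python3 -c "
from h import *
save(camera('side'),'g8',(280,110,420,280),4)"
```

```text
time_s: 51.75
eef_pos: [0.4713, 0.0394, 0.2147]
eef_rot: [-0.0, 1.0, -0.0, -0.002]
wrist_force: [0.9, -0.0, -1.2]
opening: 0.669
time_s: 52.45
eef_pos: [0.4684, 0.0014, 0.1764]
eef_rot: [-0.0, 1.0, 0.0, -0.001]
wrist_force: [-0.4, -0.1, -1.1]
opening: 0.666
```

View pics/g8.png

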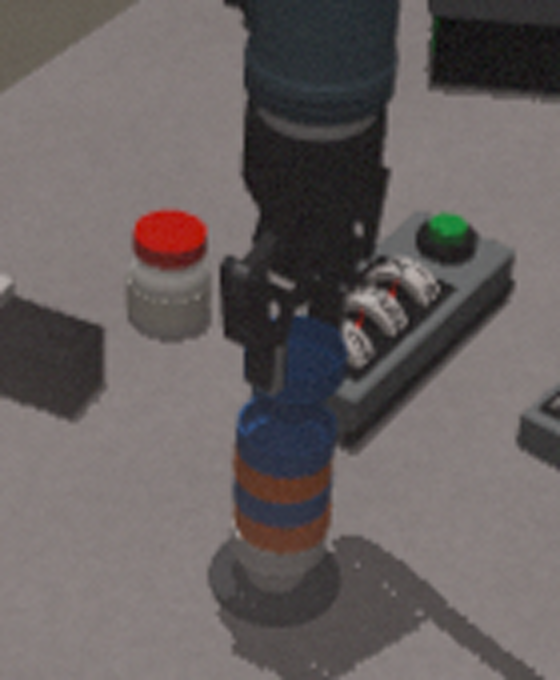

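Aligned. I'll lower toward the predicted seat at 0.137.

```bash
python3 -m inch '[{"delta_pos":[0,0,1],"rotation":[0,0,0]},{"delta_pos":[0,0,1],"rotation":[0,0,0]},{"delta_pos":[0,0,1],"rotation":[0,0,0]},{"delta_pos":[0,0,0.5],"rotation":[0,0,0]},{"delta_pos":[0,0,0],"rotation":[0,0,0]},{"delta_pos":[0,0,0],"rotation":[0,0,0]}]'
for i in 1 2 3 ; do python3 -m inch '[{"delta_pos":[0,0,0.1],"rotation":[0,0,0]},{"delta_pos":[0,0,0],"rotation":[0,0,0]}]' | grep -v rot; done
```

```text
time_s: 53.1
eef_pos: [0.4693, 0.0006, 0.1424]
eef_rot: [-0.0, 1.0, -0.0, -0.0]
wrist_force: [0.6, 1.2, -1.6]
opening: 0.666
time_s: 53.3
eef_pos: [0.4695, 0.0005, 0.1417]
wrist_force: [-1.0, 0.5, -0.8]
opening: 0.67
time_s: 53.5
eef_pos: [0.4693, 0.0006, 0.1405]
wrist_force: [-0.6, -0.2, -2.1]
opening: 0.663
time_s: 53.7
eef_pos: [0.4692, 0.0006, 0.1393]
wrist_force: [0.9, 0.1, -1.6]
opening: 0.666
```

```bash
for i in 1 2 3 4; do python3 -m inch '[{"delta_pos":[0,0,0.1],"rotation":[0,0,0]},{"delta_pos":[0,0,0],"rotation":[0,0,0]}]' | grep -v rot; done
```

```text
time_s: 53.9
eef_pos: [0.4692, 0.0006, 0.1383]
wrist_force: [0.1, -0.4, -1.2]
opening: 0.668
time_s: 54.1
eef_pos: [0.4691, 0.0006, 0.1373]
wrist_force: [0.2, 0.7, -0.7]
opening: 0.663
time_s: 54.3
eef_pos: [0.4695, 0.0006, 0.1368]
wrist_force: [-1.6, 1.0, 3.5]
opening: 0.665
time_s: 54.5
eef_pos: [0.47, 0.0006, 0.1367]
wrist_force: [-3.4, 1.0, 10.8]
opening: 0.666
```

```bash
python3 -m inch '[{"delta_pos":[0,0,-0.1],"rotation":[0,0,0]},{"delta_pos":[0,0,0],"rotation":[0,0,0]},{"delta_pos":[0,0,0],"rotation":[0,0,0]},{"delta_pos":[0,0,0],"rotation":[0,0,0]},{"delta_pos":[0,0,-2],"rotation":[0,0,0]},{"delta_pos":[0,0,-4],"rotation":[0,0,0]},{"delta_pos":[0,0,-4],"rotation":[0,0,0]},{"delta_pos":[0,-4,0],"rotation":[0,0,0]},{"delta_pos":[0,-4,0],"rotation":[0,0,0]},{"delta_pos":[0,-4,0],"rotation":[0,0,0]}]' 8.5; python3 -m inch '[{"delta_pos":[0,-4,0],"rotation":[0,0,0]},{"delta_pos":[0,-2,0],"rotation":[0,0,0]},{"delta_pos":[0,0,0],"rotation":[0,0,0]},{"delta_pos":[0,0,0],"rotation":[0,0,0]}]'; python3 wh.py f; python3 - <<'E'
from h import *
S=camera('side');save(S,'fs2',(300,120,420,270),4);save(camera('top'),'ft2',(385,225,510,285),6)
for z in (.152,.092,.052): print(z,proj(S,[[.468,.0005,z]]).round(1))
E
```

```text
time_s: 55.5
eef_pos: [0.4694, 0.1216, 0.2368]
eef_rot: [-0.0, 1.0, -0.001, 0.001]
wrist_force: [0.5, 0.1, -0.8]
opening: 0.995
time_s: 55.9
eef_pos: [0.4691, 0.1806, 0.2361]
eef_rot: [0.0, 1.0, 0.001, -0.0]
wrist_force: [-0.1, -0.1, -0.2]
opening: 0.994
top blue [339. 281.] 757.0 [ 0.4788 -0.0119] 0.89
side blue [352. 215.] 470.5 [ 0.5355 -0.1144] 1.65
0.152 [[352.5 209.1]]
0.092 [[350.8 228.1]]
0.052 [[349.8 240.1]]
```

View pics/fs2.png

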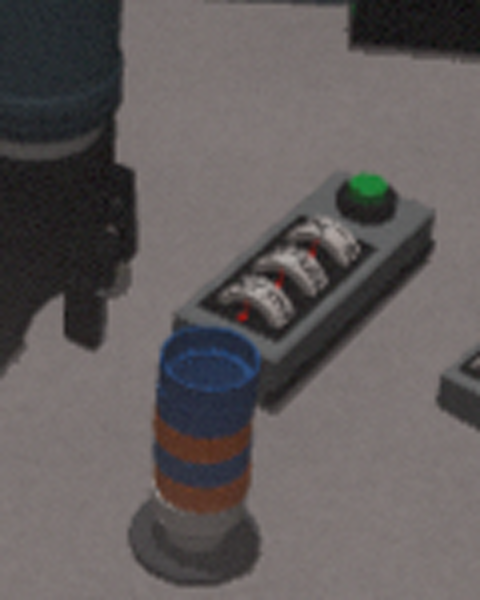

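View pics/fw.png

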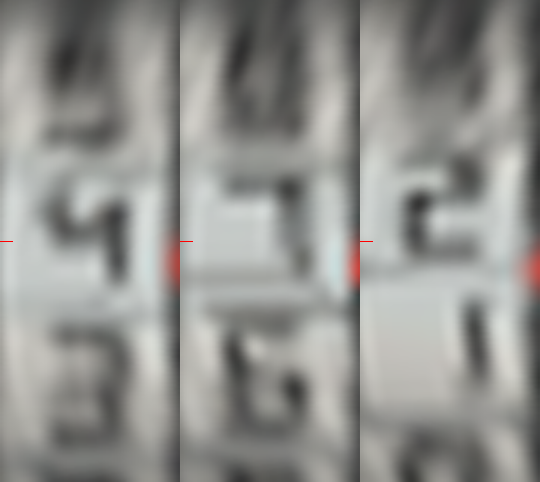

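View pics/ft2.png

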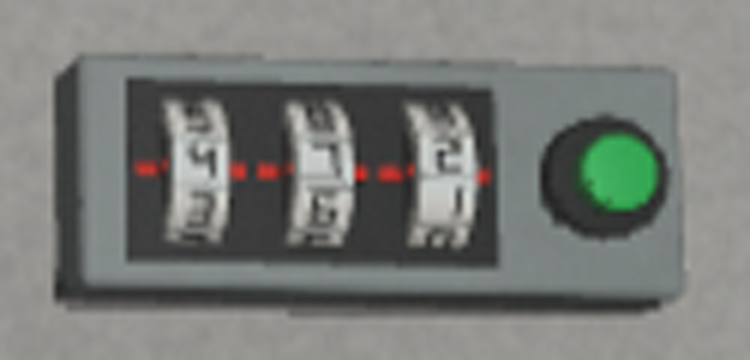

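All five cowls are nested in a straight stack. The rim centre is about (352.5,210), against (352.5,209.1) projected for the axis at z = 0.152. On the wheels, the 4 is square (about −0.03 rad), the 7 is about 0.06 low and the 2 about 0.17 low. I'll trim the right wheel by about 5 mm and the mid by about 2 mm.

```bash
python3 -m inch '[{"delta_pos":[1,3,0],"rotation":[0,0,0]},{"delta_pos":[1,4,0],"rotation":[0,0,0]},{"delta_pos":[1,4,0],"rotation":[0,0,0]},{"delta_pos":[1,4,0],"rotation":[0,0,0]},{"delta_pos":[1,4,0],"rotation":[0,0,0]},{"delta_pos":[1,4,0],"rotation":[0,0,0]},{"delta_pos":[1,4,0],"rotation":[0,0,0]},{"delta_pos":[0.2,4,0],"rotation":[0,0,0]},{"delta_pos":[0,4,0],"rotation":[0,0,0]},{"delta_pos":[0,4,0],"rotation":[0,0,0]}]' 0; python3 -m inch '[{"delta_pos":[0,4,3],"rotation":[0,0,0]},{"delta_pos":[0,1.5,4],"rotation":[0,0,0]},{"delta_pos":[0,0,4],"rotation":[0,0,0]},{"delta_pos":[0,0,3],"rotation":[0,0,0]},{"delta_pos":[0,0,0],"rotation":[0,0,0]},{"delta_pos":[0,0,0],"rotation":[0,0,0]},{"delta_pos":[0,0,0],"rotation":[0,0,0]}]'
```

```text
time_s: 57.1
eef_pos: [0.5406, -0.2121, 0.2364]
eef_rot: [0.0, 1.0, -0.001, 0.0]
wrist_force: [0.6, -0.8, -0.7]
opening: -0.001
time_s: 57.8
eef_pos: [0.5425, -0.2657, 0.099]
eef_rot: [0.001, 1.0, -0.0, 0.002]
wrist_force: [0.3, -0.0, 1.1]
opening: 0.0
```

```bash
python3 -m inch '[{"delta_pos":[0,0,1.5],"rotation":[0,0,0]},{"delta_pos":[0,0,1.2],"rotation":[0,0,0]},{"delta_pos":[0,0,0.4],"rotation":[0,0,0]},{"delta_pos":[0,0,0],"rotation":[0,0,0]},{"delta_pos":[0,0,0],"rotation":[0,0,0]}]'; for i in 1 2 3 4; do python3 -m inch '[{"delta_pos":[0,0,0.1],"rotation":[0,0,0]},{"delta_pos":[0,0,0],"rotation":[0,0,0]}]' |grep -v rot; done
```

```text
time_s: 58.3
eef_pos: [0.5412, -0.2642, 0.0651]
eef_rot: [-0.0, 1.0, -0.0, -0.0]
wrist_force: [0.0, -0.3, 0.6]
opening: 0.001
time_s: 58.5
eef_pos: [0.5412, -0.2643, 0.0643]
wrist_force: [-0.0, -0.3, 0.7]
opening: 0.001
time_s: 58.7
eef_pos: [0.5415, -0.2645, 0.064]
wrist_force: [-0.2, 0.3, 4.1]
opening: 0.002
time_s: 58.9
eef_pos: [0.5421, -0.2646, 0.0639]
wrist_force: [-1.5, 2.6, 9.0]
opening: 0.002
time_s: 59.1
eef_pos: [0.5428, -0.2646, 0.0638]
wrist_force: [-1.2, 3.9, 14.3]
opening: 0.0
```

```bash
python3 -m inch '[{"delta_pos":[0,0,-0.1],"rotation":[0,0,0]},{"delta_pos":[-0.25,0,0],"rotation":[0,0,0]},{"delta_pos":[-0.25,0,0],"rotation":[0,0,0]},{"delta_pos":[0,0,0],"rotation":[0,0,0]}]'; python3 -m inch '[{"delta_pos":[0,0,0],"rotation":[0,0,0]}]'
```

```text
time_s: 59.5
eef_pos: [0.5372, -0.2646, 0.0639]
eef_rot: [0.0, 1.0, -0.0, 0.001]
wrist_force: [-0.2, 2.8, 8.0]
opening: -0.001
time_s: 59.6
eef_pos: [0.5372, -0.2646, 0.0639]
eef_rot: [0.0, 1.0, -0.0, 0.001]
wrist_force: [-1.1, 3.1, 9.5]
opening: 0.003
```

```bash
python3 -m inch '[{"delta_pos":[-0.12,0,0],"rotation":[0,0,0]},{"delta_pos":[0,0,0],"rotation":[0,0,0]},{"delta_pos":[0,0,-0.6],"rotation":[0,0,0]},{"delta_pos":[0.2,-2.2,-0.4],"rotation":[0,0,0]},{"delta_pos":[0.1,-2.2,0],"rotation":[0,0,0]},{"delta_pos":[0,0,0.4],"rotation":[0,0,0]},{"delta_pos":[0,0,0.3],"rotation":[0,0,0]},{"delta_pos":[0,0,0],"rotation":[0,0,0]}]';  for i in 1 2 ; do python3 -m inch '[{"delta_pos":[0,0,0.1],"rotation":[0,0,0]},{"delta_pos":[0,0,0],"rotation":[0,0,0]}]' |grep -v rot; done
```

```text
time_s: 60.4
eef_pos: [0.5375, -0.2209, 0.0647]
eef_rot: [-0.0, 1.0, -0.0, -0.001]
wrist_force: [-0.2, 0.4, 0.1]
opening: -0.002
time_s: 60.6
eef_pos: [0.5379, -0.2211, 0.0642]
wrist_force: [-0.0, 0.2, 0.3]
opening: 0.002
time_s: 60.8
eef_pos: [0.5384, -0.221, 0.064]
wrist_force: [-1.5, -1.1, 3.5]
opening: 0.002
```

```bash
python3 -m inch '[{"delta_pos":[0,0,0.03],"rotation":[0,0,0]},{"delta_pos":[-0.12,0,0],"rotation":[0,0,0]},{"delta_pos":[-0.12,0,0],"rotation":[0,0,0]},{"delta_pos":[0,0,0],"rotation":[0,0,0]}]'; python3 -m inch '[{"delta_pos":[0,0,-2],"rotation":[0,0,0]},{"delta_pos":[0,0,-4],"rotation":[0,0,0]},{"delta_pos":[0,0,-4],"rotation":[0,0,0]},{"delta_pos":[-2,-4,-4],"rotation":[0,0,0]},{"delta_pos":[-2,-4,-4],"rotation":[0,0,0]},{"delta_pos":[0,-4,0],"rotation":[0,0,0]},{"delta_pos":[0,-4,0],"rotation":[0,0,0]},{"delta_pos":[0,-4,0],"rotation":[0,0,0]},{"delta_pos":[0,-4,0],"rotation":[0,0,0]},{"delta_pos":[0,-4,0],"rotation":[0,0,0]}]';python3 -m inch '[{"delta_pos":[0,-4,0],"rotation":[0,0,0]},{"delta_pos":[0,-4,0],"rotation":[0,0,0]},{"delta_pos":[0,0,0],"rotation":[0,0,0]}]'; python3 wh.py i
```

```text
time_s: 61.2
eef_pos: [0.5363, -0.221, 0.064]
eef_rot: [0.001, 1.0, -0.0, 0.001]
wrist_force: [1.5, -0.6, 6.2]
opening: 0.002
time_s: 62.2
eef_pos: [0.5015, 0.0478, 0.2293]
eef_rot: [-0.0, 1.0, -0.0, -0.001]
wrist_force: [1.0, -0.4, 0.6]
opening: -0.003
time_s: 62.5
eef_pos: [0.5011, 0.1303, 0.2291]
eef_rot: [-0.001, 1.0, 0.002, -0.001]
wrist_force: [0.1, 0.6, -0.1]
opening: -0.002
top blue [339. 281.] 757.0 [ 0.4789 -0.0119] 0.93
side orange [350. 230.] 161.5 [ 0.4809 -0.016 ] 11.77
side blue [353. 214.] 448.5 [ 0.5356 -0.1143] 1.55
```

View pics/iw.png

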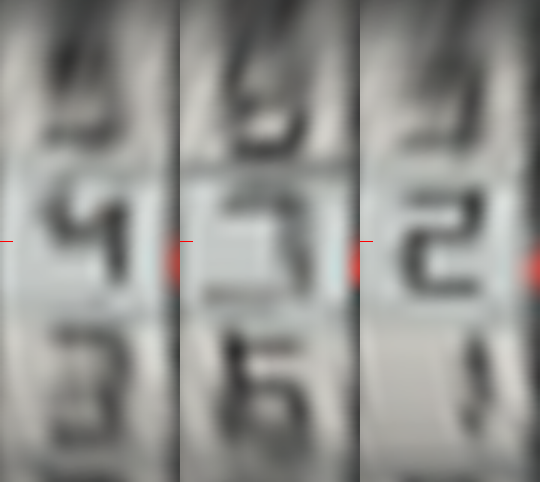

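View pics/is.png

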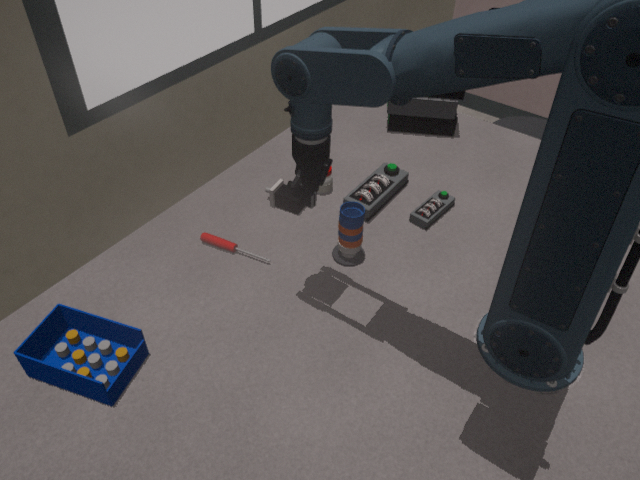

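The wheels read 4 7 2, each within about 2° of square, and the stack is straight. Now the green button at about (0.538, −0.327).

```bash
python3 -m inch '[{"delta_pos":[0.6,3,0],"rotation":[0,0,0]},{"delta_pos":[0.6,4,0],"rotation":[0,0,0]},{"delta_pos":[0.6,4,0],"rotation":[0,0,0]},{"delta_pos":[0.6,4,0],"rotation":[0,0,0]},{"delta_pos":[0.6,4,0],"rotation":[0,0,0]},{"delta_pos":[0.6,4,0],"rotation":[0,0,0]},{"delta_pos":[0,4,0],"rotation":[0,0,0]},{"delta_pos":[0,4,0],"rotation":[0,0,0]},{"delta_pos":[0,4,0],"rotation":[0,0,0]},{"delta_pos":[0,4,0],"rotation":[0,0,0]}]' 0; python3 -m inch '[{"delta_pos":[0,4,0],"rotation":[0,0,0]},{"delta_pos":[0,3,0],"rotation":[0,0,0]},{"delta_pos":[0,0,4],"rotation":[0,0,0]},{"delta_pos":[0,0,4],"rotation":[0,0,0]},{"delta_pos":[0,0,4],"rotation":[0,0,0]},{"delta_pos":[0,0,2],"rotation":[0,0,0]},{"delta_pos":[0,0,0],"rotation":[0,0,0]},{"delta_pos":[0,0,0],"rotation":[0,0,0]},{"delta_pos":[0,0,0],"rotation":[0,0,0]}]'; python3 -c "
from h import *
save(camera('side'),'j',(330,90,450,220),5)"
```

```text
time_s: 63.6
eef_pos: [0.5367, -0.2671, 0.2294]
eef_rot: [-0.0, 1.0, -0.001, -0.0]
wrist_force: [0.7, -0.4, 0.7]
opening: 0.002
time_s: 64.5
eef_pos: [0.5389, -0.3354, 0.0919]
eef_rot: [0.001, 1.0, -0.001, 0.001]
wrist_force: [-0.3, -0.1, 0.6]
opening: 0.005
```

View pics/j.png

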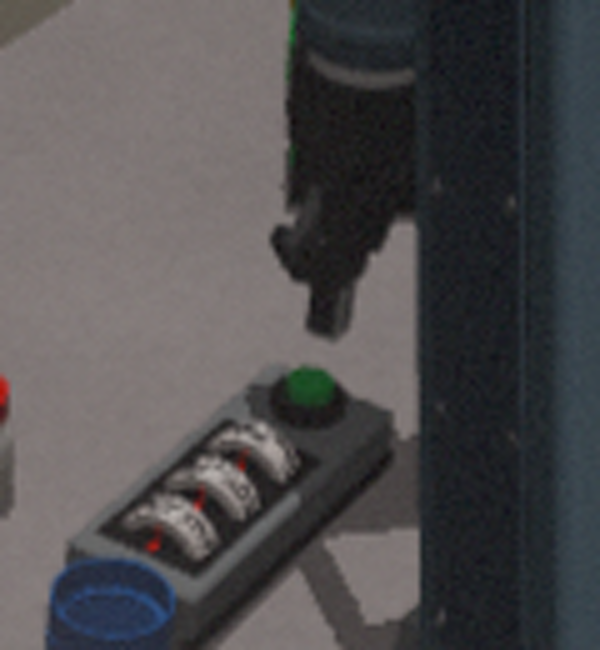

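The tip is above the button, about 8 mm too far in −y. I'll correct that and descend.

```bash
python3 -m inch '[{"delta_pos":[0,-0.8,0],"rotation":[0,0,0]},{"delta_pos":[0,0,1.5],"rotation":[0,0,0]},{"delta_pos":[0,0,0.7],"rotation":[0,0,0]},{"delta_pos":[0,0,0],"rotation":[0,0,0]},{"delta_pos":[0,0,0],"rotation":[0,0,0]}]';for i in 1 2 3; do python3 -m inch '[{"delta_pos":[0,0,0.2],"rotation":[0,0,0]},{"delta_pos":[0,0,0],"rotation":[0,0,0]}]' |grep -v rot; done
```

```text
time_s: 65.05
eef_pos: [0.538, -0.3253, 0.0673]
eef_rot: [-0.001, 1.0, -0.0, -0.001]
wrist_force: [-0.2, 1.2, 1.5]
opening: -0.002
time_s: 65.25
eef_pos: [0.5384, -0.3258, 0.0659]
wrist_force: [-0.5, 1.4, 2.6]
opening: 0.003
time_s: 65.45
eef_pos: [0.5384, -0.3259, 0.064]
wrist_force: [0.6, 0.3, 3.5]
opening: -0.0
time_s: 65.65
eef_pos: [0.5385, -0.3259, 0.0621]
wrist_force: [-0.6, 1.6, 5.4]
opening: 0.0
```

```bash
for i in 1 2; do python3 -m inch '[{"delta_pos":[0,0,0.2],"rotation":[0,0,0]},{"delta_pos":[0,0,0],"rotation":[0,0,0]}]' |grep -v rot; done
```

```text
time_s: 65.85
eef_pos: [0.5386, -0.326, 0.0619]
wrist_force: [-4.3, 5.3, 17.0]
opening: -0.003
time_s: 66.05
eef_pos: [0.5387, -0.3261, 0.0616]
wrist_force: [-9.9, 8.6, 28.5]
opening: -0.0
```

It's on the hard stop (28 N). Lifting off and moving away for the last check.

```bash
python3 -m inch '[{"delta_pos":[0,0,0],"rotation":[0,0,0]},{"delta_pos":[0,0,-1],"rotation":[0,0,0]},{"delta_pos":[0,0,-3],"rotation":[0,0,0]},{"delta_pos":[0,0,-4],"rotation":[0,0,0]},{"delta_pos":[0,0,-4],"rotation":[0,0,0]},{"delta_pos":[-2,3,-3],"rotation":[0,0,0]},{"delta_pos":[-2,4,0],"rotation":[0,0,0]},{"delta_pos":[-2,4,0],"rotation":[0,0,0]},{"delta_pos":[-2,4,0],"rotation":[0,0,0]},{"delta_pos":[0,0,0],"rotation":[0,0,0]}]';python3 -m inch '[{"delta_pos":[-2,4,0],"rotation":[0,0,0]},{"delta_pos":[-2,4,0],"rotation":[0,0,0]},{"delta_pos":[0,0,0],"rotation":[0,0,0]},{"delta_pos":[0,0,0],"rotation":[0,0,0]},{"delta_pos":[0,0,0],"rotation":[0,0,0]}]'; python3 wh.py k; python3 - <<'E'
from h import *
save(camera('side'),'ks2',(300,120,420,270),4)
E
```

```text
time_s: 67.05
eef_pos: [0.4548, -0.4809, 0.2072]
eef_rot: [0.001, 1.0, -0.003, -0.001]
wrist_force: [0.7, 0.7, 0.2]
opening: 0.004
time_s: 67.55
eef_pos: [0.4187, -0.5546, 0.2072]
eef_rot: [-0.001, 1.0, 0.0, -0.0]
wrist_force: [1.7, -0.5, 0.7]
opening: -0.002
top blue [339. 280.] 760.0 [ 0.4789 -0.012 ] 0.89
side orange [349. 230.] 166.0 [ 0.4845 -0.0137] 11.74
side blue [353. 215.] 437.0 [ 0.5355 -0.1144] 1.66
```

View pics/kw.png

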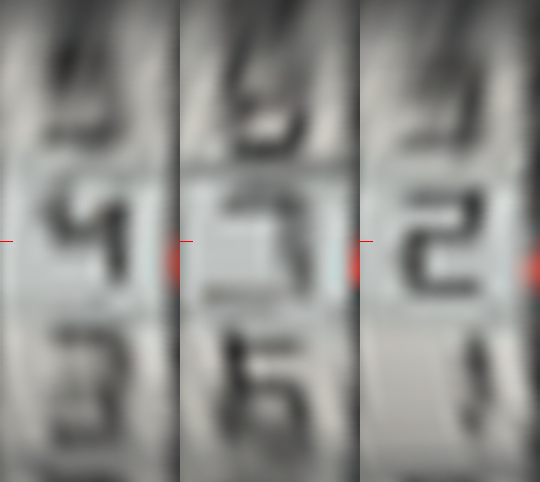

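View pics/ks2.png

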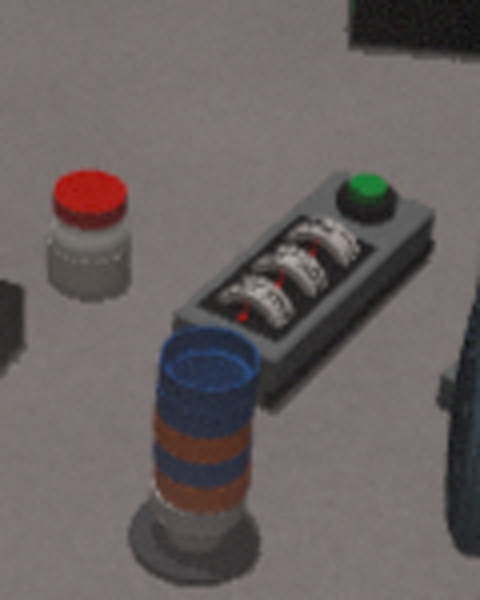

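View pics/kt.png

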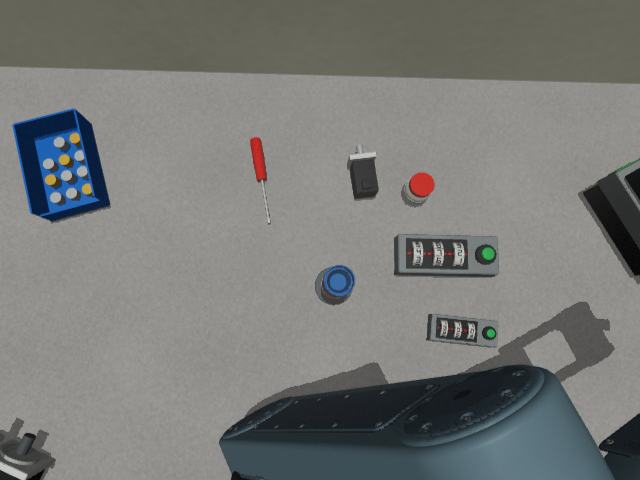

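The final pictures show a straight stack, wheels at 4 7 2, the button up again, the motor, jar and driver in place, and the arm clear of everything. Handing in.

```bash
python3 -c "
from bench import hand_in
print(hand_in())"
```

```text
the job is handed in; nothing more can be done
None
```

I nested all five cowls in the stacking cup, dialled 4 7 2 on the larger booking unit, pushed the green button in until it stopped, and handed in at about 68 s. `hand_in()` reports no verdict, so what follows is from my own last checks.

- **Stack:** each cowl seated within about 1 mm of its predicted height. In the side view the top rim sat within about 1 px (roughly 2 mm) of the cup's axis.
- **Wheels:** on the first pass the right wheel was about 0.17 rad low and the middle about 0.06 rad low, so I re-trimmed both. Afterwards all three looked within about 0.04 rad of square. The camera calibration could add up to about 0.07 rad to that, still inside the 0.16 rad limit.
- **Button:** it reached its hard stop at 28 N and was up again in the last pictures.
- **Bystanders:** in the final top view the motor, jar and screwdriver had not visibly moved. The arm was clear of everything.
- **Disagreement between checks:** my first cowl positions differed by about 5 mm between the two cameras. The cause was an edge bias in my circle fit. After I corrected it, four of the five agreed within 2 mm. The side fit of the blue cowl by the screwdriver stayed unreliable, so I used the top view for that one.

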